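# Fill the disc magazine and lock it

## Task

Swing the magazine's lock lever through its quarter turn to the open stop, then stack discs flat in the tube until the top of the stack is level with the dark line (one disc may be in there already), and swing the lever back all the way to its closed stop so that the keeper lies across the mouth. Lay any discs left over in the grey tray and leave everything else on the bench where it is.

Things in the scene. Friction and masses are not known exactly. Their poses are not given: they have to be found in the camera images.
- magazine: disc magazine, fixed: dark steel base plate 100 x 180 x 12 mm with an upright aluminium tube and a pivot post. Origin on the worktop under the tube's axis, z up, y from tube to post. A dark line round the tube, inside and out, 76 mm above the worktop (four discs up from its floor). Slots 40 mm wide open the tube from rim to floor on its +x and -x sides: fingers holding a disc across x can go down with it.
- tube_floor (a point): centre of the tube's floor, on the tube's axis, 12 mm above the worktop. The tube is 65 mm in inside diameter, wall 4 mm, rim 87 mm above the worktop, mouth flared over the top 8 mm
- lock_lever (a joint): level lever on the post, turning about the vertical: 0 = open stop, 1.571 = closed stop, anticlockwise from above. At 0 the black handle points along the magazine's +x and the steel keeper arm along -x, clear of the tube; at 1.571 the handle points along +y and the keeper lies across the tube's mouth. Stays where left (0.12 N m, 1.5 N at the handle). Starts partly or fully over the mouth.
- lever_pivot (a point): pivot of the lever: 95 mm from the tube's axis along the magazine's +y, 94 mm above the worktop. Keeper arm 24 mm wide, reaching 127 mm from the pivot, underside 89 mm above the worktop
- lever_handle (a point): middle of the round black handle, 85 mm from the pivot: a level bar of 20 mm diameter, grip from 55 to 110 mm from the pivot, 94 mm above the worktop, with open space under its outer half; to be pushed from the side
- tray: low open grey tray for left-over discs, fixed, 190 x 140 mm outside, 22 mm high, walls and floor about 4 mm; origin at the centre of its underside, long side along its x
- vice_edge (a point): far side (away from the robot) of the blue bench vice, fixed, about 120 mm tall, 130 mm wide across y; it reaches from here 130 mm towards the robot
- supply_front (a point): middle of the front face, knobs included, of the bench power supply, fixed, 128 mm tall, 209 mm wide across y; it fills the space behind this point
- disc1_c (a point): solid aluminium disc, 60 mm diameter, 16 mm thick, 0.11 kg, both faces alike (dark bore and six dark dots, only surface marks); this point is its centre, half-way up, z along its axis. Starts lying flat on the worktop or its thin blue mat (2 mm), or is absent.
- disc2_c (a point): solid aluminium disc, 60 mm diameter, 16 mm thick, 0.11 kg, both faces alike (dark bore and six dark dots, only surface marks); this point is its centre, half-way up, z along its axis. Starts lying flat on the worktop or its thin blue mat (2 mm), or is absent.
- disc3_c (a point): solid aluminium disc, 60 mm diameter, 16 mm thick, 0.11 kg, both faces alike (dark bore and six dark dots, only surface marks); this point is its centre, half-way up, z along its axis. Starts lying flat on the worktop or its thin blue mat (2 mm), or is absent.
- disc4_c (a point): solid aluminium disc, 60 mm diameter, 16 mm thick, 0.11 kg, both faces alike (dark bore and six dark dots, only surface marks); this point is its centre, half-way up, z along its axis. Starts lying flat on the worktop or its thin blue mat (2 mm), or is absent.
- disc5_c (a point): solid aluminium disc, 60 mm diameter, 16 mm thick, 0.11 kg, both faces alike (dark bore and six dark dots, only surface marks); this point is its centre, half-way up, z along its axis. Starts lying flat on the worktop or its thin blue mat (2 mm), or is absent.
- disc6_c (a point): solid aluminium disc, 60 mm diameter, 16 mm thick, 0.11 kg, both faces alike (dark bore and six dark dots, only surface marks); this point is its centre, half-way up, z along its axis. Starts lying flat on the worktop or its thin blue mat (2 mm), or is absent.
- disc7_c (a point): solid aluminium disc, 60 mm diameter, 16 mm thick, 0.11 kg, both faces alike (dark bore and six dark dots, only surface marks); this point is its centre, half-way up, z along its axis. It starts lying flat in the bottom of the tube, or is absent.
- battery_c (a point): black battery pack 63 x 98 x 43 mm, a loose bystander, to be left alone; point in it 20 mm above its underside
- meter_c (a point): yellow multimeter 134 x 69 x 46 mm, a loose bystander, to be left alone; point in it 20 mm above its underside
- servo_1_c (a point): black hobby servo 30 x 102 x 46 mm, a loose bystander, to be left alone; point in it 20 mm above its underside
- servo_2_c (a point): black hobby servo 22 x 102 x 44 mm, a loose bystander, to be left alone; point in it 20 mm above its underside
There are look-alikes about, which are no part of the job. What is shaped like the part that bears disc1_c but brown is not meant.

How it is judged:
By the outcome, as a careful person would: the job done as asked, in the order asked, and still so for the second after the job is handed in, with the robot touching nothing.
Of disc1, disc2, disc3, disc4, disc5 only 4 to 5 are there at a start; the rules pass over those that are not, and their reading is None.
Of disc6, disc7 only 1 to 2 are there at a start; the rules pass over those that are not, and their reading is None.
At some moment in a run one of disc1, disc2, disc3, disc4, disc5, disc6 may be knocked a few centimetres aside while the robot is not near it.
Once in a run the grip may slacken for a moment while it holds something.
It also fails if it takes over 210 s, if anything falls off the work surface, if the arm or the gripper's body presses on something with over 40 N, if the wrist force passes 120 N, or if a joint passes its speed limit or range.

## Robot

A 6-joint arm with a two-finger parallel gripper is mounted at the origin on a cart in front of the work surface, level with it; the furniture and walls round the work are solid. World frame = base frame: x ahead of the robot, y to its left, z up, the work surface at z = 0. Lengths are in m, angles in rad, forces in N, time in s.
With the tool pointing down it reaches from about 0.275 to 0.825 m from the base axis. Payload 5.2 kg.
Tool frame: the origin (TCP) lies on the centre line of the jaws, within the pads' length; the fingertips stand 17 mm ahead of it and the grasp point (between the pads) lies 2 mm behind it (arm.tip_extent is the distance from the TCP to the fingertips, in m); z points along the fingers, y is the line along which they close (so a half turn about z gives the same grasp; the last joint's range is limited). The gripper opens to 93 mm and grips with 3 to 60 N. Pads are 15 mm wide; open, the fingers measure 128 mm over their backs; the gripper's body (75 mm by 188 mm) begins 65 mm behind the grasp point.
Start: joints at [0.951, 0.259, 1.535, -0, 1.348, -0.203], TCP at [0.223, 0.503, 0.236] pointing down, gripper open.
Joint ranges: [-3.14, 3.14], [-0.91, 2.08], [0.19, 2.58], [-1.22, 4.36], [0.22, 2.71], [-3.12, 3.12]. Speed limits (rad/s): [2.57, 2.57, 3.14, 3.14, 3.14, 3.14].

## Interface

Orientations are given as a rotation vector (axis times angle).
In Python, from bench import arm gives the robot as it stands.
- The arm moves only by the tool send_rows, never from a script. Its argument "rows" is a list of rows, each an object with "jaw": the closure, from 0 (fully open) to 1 (shut); "delta_pos": the shift along the tool's x, y, z in mm, a list of three; "turn": the turn, a rotation vector about the tool's x, y, z in degrees, a list of three. In form: [{"jaw": jaw, "delta_pos": [dx, dy, dz], "turn": [ax, ay, az]}, ...]. A call has 1 to 5 rows; each row is the pose to reach, as a shift and turn from the pose commanded when the call began, along the tool's axes at that moment; what a row does not reach only later rows make up. A row lasts 1/10 s, in which the tool goes at most 50 mm and 8.59 degrees, less where a joint would pass 70% of its speed; a pose out of reach is approached as far as the arm can. A call with a gripper value outside its range is refused whole. The fingers move at their own pace and stop on an object; "force" is the grip in N (left out, the last holds). Time passes only in rows, so rows that repeat a pose let the fingers close. It gives the time, the measured TCP pose, the force, the opening and the grip force at its end, in the units of the state.
- arm.get_obs(): the state, without advancing time (a new reading comes with each control period).
- arm.get_image(name): name is "scene" or "side" or "wrist"; returns the picture (400x640x3 uint8, blue, green, red); there is no depth.
- arm.camera_info(name): a dict with "K" (3x3 intrinsics, pixels), "T" (4x4, takes a point from camera to world coordinates); the wrist camera has in their place "hand_eye" (4x4, takes a point from camera to tool coordinates, whose origin is the TCP and whose axes are the flange's). Camera axes: x right, y down, z forward; pixel columns grow to the right and rows downward; lengths in m; the calibration is good to about 2 mm. A picture is of the moment at which its call begins: read the wrist's pose just before it. camera_info takes no time and is no camera call.
- arm.hand_in(): hands the job in; it is judged then, once.
Trained networks look in the newest picture that a camera, given by its name, has taken for a name from the list of things; names that differ only in an ending like _2 or _b are one class to them, and where a whole thing is asked for, a point or a joint stands for the part that bears it (a point fixed in the world has none). Each returns a list of dicts, best first, with "confidence" (0 to 1); they miss things now and then, are a little off and sometimes report something else, mostly with a low value. They report only what shows in the picture. A call takes as long as a camera call. They do not tell look-alikes from the thing itself.
- arm.silhouettes(query, camera): "pixels" (400x640 bool, what is visible of it).
- arm.pinpoint(query, camera): "xyz" ([x, y, z] in m, in world coordinates, good to about 4 mm: a listed point, or the origin of a listed thing).
The state is a dict: "time_s": time; "qpos": joint angles; "qvel": joint speeds; "joint_efforts": joint torques, N m; "tcp_pos": TCP position; "orientation": TCP orientation; "ft_force": force on the tool from outside, world axes, zero at the start; "torque": the same for the moment, N m; "width": opening from 0.0 (shut) to 1.0 (fully open); "grip_force": force on a finger pad.
Only numpy, scipy, OpenCV 4.12 (cv2) and the standard library are available. Lean on these libraries where they do the work, as an engineer would, in place of code of your own. Each camera call takes 0.05 s, during which the arm holds its last target. There are 200 camera calls.

## Working session

There is one attempt and no reset: what is moved stays moved. The work goes in short steps, Python scripts to look and compute and a tool call to move; the robot and the scene stay as the last step left them, time stands still between calls to the robot, and variables do not carry over. Pictures are saved under pics/ and viewed, at most 14 in all, crops included, and the job is handed in when it is done.

Besides the shell and the picture viewer there is one more tool, called after "Emit:" as name([rows], argument=value, ...), one row to a line, values as JSON. send_rows: Moves the arm, as the interface text tells. Its arguments: {"type":"object","properties":{"rows":{"type":"array","items":{"type":"object","properties":{"jaw":{"type":"number"},"delta_pos":{"type":"array","items":{"type":"number"}},"turn":{"type":"array","items":{"type":"number"}}}}},"force":{"type":"number"}},"required":["rows"]}

```bash
mkdir -p pics; ls
cat > h.py <<'E'
from bench import arm
import numpy as np, cv2
from scipy.spatial.transform import Rotation as R
def snap(c,name,crop=None,scale=1):
    im=arm.get_image(c)
    if crop: x0,y0,x1,y1=crop; im=im[y0:y1,x0:x1]
    if scale!=1: im=cv2.resize(im,None,fx=scale,fy=scale,interpolation=cv2.INTER_CUBIC)
    cv2.imwrite('pics/'+name,im)
def KT(c,o=None):
    i=arm.camera_info(c)
    if 'T' in i: return np.array(i['K']),np.array(i['T'])
    o=o or arm.get_obs(); P=np.eye(4); P[:3,:3]=R.from_rotvec(o['orientation']).as_matrix(); P[:3,3]=o['tcp_pos']
    return np.array(i['K']),P@np.array(i['hand_eye'])
def ray(c,uv,z,o=None):
    K,T=KT(c,o); d=T[:3,:3]@np.linalg.inv(K)@[uv[0],uv[1],1]; return T[:3,3]+d*(z-T[2,3])/d[2]
def proj(c,p,o=None):
    K,T=KT(c,o); q=np.linalg.inv(T)@np.r_[p,1]; q=K@q[:3]; return q[:2]/q[2]
def to(p,yaw=None):
    """shift in tool axes (mm) from measured pose to world p, and turn about tool z (deg) so jaw line (tool y) lies at yaw deg"""
    o=arm.get_obs(); M=R.from_rotvec(o['orientation']).as_matrix()
    d=M.T@(np.array(p)-o['tcp_pos'])*1000
    y=np.degrees(np.arctan2(M[1,1],M[0,1]))
    s='' if yaw is None else ' turnz %.1f'%(-((yaw-y+90)%180-90))
    print('tcp',np.round(o['tcp_pos'],4),'jawyaw %.1f'%y,'d',np.round(d,1),s)
E
python3 - <<'E'
from h import *
np.set_printoptions(precision=4,suppress=True)
o=arm.get_obs();print(o)
for c in ['scene','side','wrist']: snap(c,c+'0.png')
for c in ['scene','side']:
  for q in ['magazine','tube_floor','lever_pivot','lever_handle','tray','disc1_c','disc7_c','vice_edge','supply_front','battery_c','meter_c','servo_1_c']:
    for r in arm.pinpoint(q,c): print(c,q,np.round(r['xyz'],3),round(r['confidence'],2),np.round(proj(c,r['xyz'])))
E
```

```text
pics
{'time_s': 0.0, 'qpos': array([ 0.9512,  0.2593,  1.5361, -0.    ,  1.348 , -0.2028]), 'qvel': array([0.0006, 0.    , 0.0006, 0.0013, 0.0008, 0.0005]), 'joint_efforts': array([ -0.0003, -43.7326, -28.3994,   0.0717,   0.0416,  -0.0001]), 'tcp_pos': array([0.2223, 0.5025, 0.2348]), 'orientation': array([-0.6498, -3.0729,  0.0026]), 'ft_force': array([ 0.8782, -0.6063,  1.1609]), 'torque': array([-0.0102,  0.0064,  0.0214]), 'grip_force': 0.0, 'width': 1.000923468153694}
scene magazine [0.533 0.144 0.   ] 0.75 [287. 178.]
scene tube_floor [0.539 0.141 0.011] 0.59 [289. 175.]
scene lever_pivot [0.536 0.24  0.095] 0.67 [272. 148.]
scene lever_handle [0.549 0.328 0.097] 0.76 [263. 135.]
scene tray [ 0.602 -0.068 -0.   ] 0.73 [334. 200.]
scene disc1_c [ 0.292 -0.5    0.01 ] 0.77 [351. 334.]
scene disc1_c [ 0.471 -0.614  0.009] 0.77 [422. 326.]
scene disc1_c [0.346 0.085 0.007] 0.75 [257. 207.]
scene disc1_c [ 0.514 -0.532  0.005] 0.74 [410. 298.]
scene disc1_c [ 0.483 -0.346  0.009] 0.63 [362. 263.]
scene disc7_c [0.538 0.144 0.021] 0.51 [288. 173.]
scene vice_edge [ 0.463 -0.066  0.1
[... 611 characters left out ...]
.]
side lever_handle [0.547 0.321 0.091] 0.5 [222. 215.]
side tray [ 0.599 -0.066 -0.001] 0.59 [308. 193.]
side disc1_c [ 0.472 -0.616  0.006] 0.66 [430. 181.]
side disc1_c [ 0.48  -0.346  0.007] 0.61 [375. 195.]
side disc1_c [ 0.294 -0.496  0.013] 0.48 [425. 218.]
side disc1_c [ 0.515 -0.534  0.005] 0.47 [410. 179.]
side vice_edge [ 0.467 -0.068  0.107] 0.74 [318. 202.]
side supply_front [ 0.582 -0.326  0.058] 0.74 [363. 173.]
side supply_front [ 0.398 -0.377  0.015] 0.61 [390. 207.]
side battery_c [0.699 0.294 0.017] 0.7 [224. 196.]
side battery_c [ 0.581 -0.333  0.058] 0.39 [365. 172.]
side meter_c [0.672 0.43  0.022] 0.69 [194. 208.]
side servo_1_c [ 0.274 -0.279  0.023] 0.47 [381. 236.]
```

Run:
```python
import cv2
a=cv2.imread('pics/scene0.png')[100:360,220:460]; cv2.imwrite('pics/s1.png',cv2.resize(a,None,fx=2.3,fy=2.3,interpolation=cv2.INTER_CUBIC))
a=cv2.imread('pics/side0.png')[140:270,170:450]; cv2.imwrite('pics/s2.png',cv2.resize(a,None,fx=2.8,fy=2.8,interpolation=cv2.INTER_CUBIC))
```

```text
(no output)
```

View pics/s1.png

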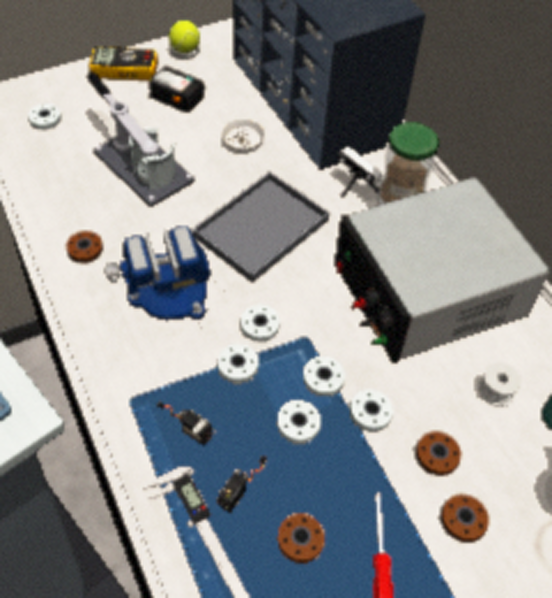

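View pics/s2.png

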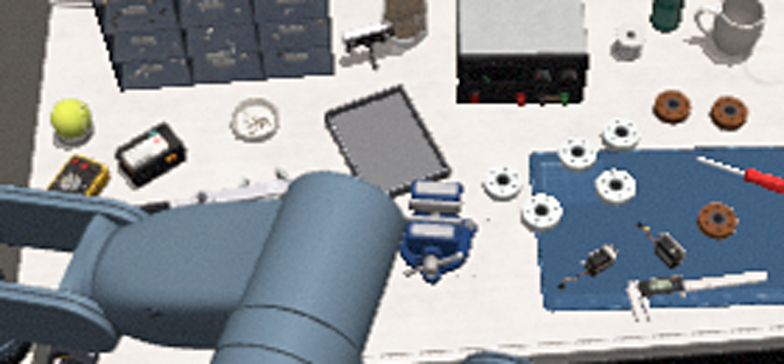

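White discs are at scene px (333,240), (323,258), (361,263), (350,283), (382,278) and (240,151), six on the bench. The brown ones at (257,207), (351,334), (410,297) and (422,325) are the look-alikes. The lever is about 10° short of closed.

Run:
```python
from h import *
for uv in [(333,240),(323.5,258),(361,263.5),(350,283),(381.7,278),(239.6,151)]: print(uv,np.round(ray('scene',uv,.017),3))
for s in [(220+502/2.8*0,0)]: pass
for uv in [(502,182),(541,211),(577,152),(614,185),(620,133)]: print('side',np.round(ray('side',(170+uv[0]/2.8,140+uv[1]/2.8),.017),3))
for c in ['scene','side']:
  for q in ['disc6_c','disc7_c','disc2_c']:
    for r in arm.pinpoint(q,c): print(c,q,np.round(r['xyz'],3),round(r['confidence'],2),np.round(proj(c,r['xyz'])))
to([.508,.335,.2],0)
```

```text
(333, 240) [ 0.467 -0.219  0.017]
(323.5, 258) [ 0.394 -0.253  0.017]
(361, 263.5) [ 0.476 -0.349  0.017]
(350, 283) [ 0.399 -0.378  0.017]
(381.7, 278) [ 0.49  -0.431  0.017]
(239.6, 151) [0.461 0.39  0.017]
side [ 0.464 -0.214  0.017]
side [ 0.394 -0.25   0.017]
side [ 0.478 -0.347  0.017]
side [ 0.4   -0.376  0.017]
side [ 0.489 -0.428  0.017]
scene disc6_c [ 0.468 -0.217  0.009] 0.74 [333. 241.]
scene disc7_c [0.538 0.144 0.021] 0.51 [288. 173.]
side disc6_c [ 0.47  -0.213  0.006] 0.49 [349. 205.]
side disc6_c [ 0.281 -0.398  0.02 ] 0.19 [406. 226.]
side disc2_c [ 0.394 -0.251  0.011] 0.43 [363. 216.]
tcp [0.2226 0.5029 0.2357] jawyaw 66.1 d [-328.9  -38.    35.7]  turnz 66.1
```

Emit:
send_rows([
  {"jaw": 1,"delta_pos": [-40,-5,4],"turn": [0,0,8]},
  {"jaw": 1,"delta_pos": [-80,-10,8],"turn": [0,0,16]},
  {"jaw": 1,"delta_pos": [-120,-15,12],"turn": [0,0,24]},
  {"jaw": 1,"delta_pos": [-160,-20,16],"turn": [0,0,32]},
  {"jaw": 1,"delta_pos": [-200,-25,20],"turn": [0,0,40]},
])

```text
time_s: 2.15
tcp_pos: [0.3966, 0.3982, 0.2156]
orientation: [1.669, 2.661, 0.001]
ft_force: [0.3, 0.4, 1.0]
width: 0.616
grip_force: 0.0
```

```bash
python3 -c "
from h import *
to([.505,.338,.2],0)"
```

```text
tcp [0.3966 0.3982 0.2156] jawyaw 25.8 d [-101.4   71.4   15.6]  turnz 25.8
```

Emit:
send_rows([
  {"jaw": 1,"delta_pos": [-34,24,5],"turn": [0,0,8.5]},
  {"jaw": 1,"delta_pos": [-68,48,10],"turn": [0,0,17]},
  {"jaw": 1,"delta_pos": [-101,71,16],"turn": [0,0,25.8]},
  {"jaw": 1,"delta_pos": [-101,71,46],"turn": [0,0,25.8]},
  {"jaw": 1,"delta_pos": [-101,71,76],"turn": [0,0,25.8]},
])

```text
time_s: 2.65
tcp_pos: [0.5057, 0.3388, 0.1394]
orientation: [2.218, 2.224, 0.003]
ft_force: [-0.0, 0.1, -0.3]
width: 0.19
grip_force: 0.0
```

```bash
python3 -c "
from h import *
to([.508,.335,.092],0)
snap('side','l1.png',(180,150,340,250),4)"
```

```text
tcp [0.5057 0.3388 0.1394] jawyaw 0.1 d [-3.8  2.2 47.4]  turnz 0.1
```

View pics/l1.png

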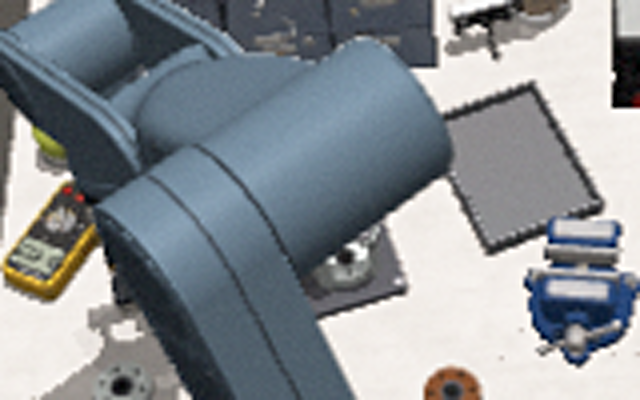

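Emit:
send_rows([
  {"jaw": 1,"delta_pos": [-4,2,24],"turn": [0,0,0]},
  {"jaw": 1,"delta_pos": [-4,2,47],"turn": [0,0,0]},
  {"jaw": 1,"delta_pos": [-4,2,47],"turn": [0,0,0]},
])

```text
time_s: 3.0
tcp_pos: [0.5035, 0.3348, 0.0901]
orientation: [-2.214, -2.226, 0.009]
ft_force: [-0.5, 0.1, -0.3]
width: 0.004
grip_force: 0.0
```

Emit:
send_rows([
  {"jaw": 1,"delta_pos": [0,10,0],"turn": [0,0,0]},
  {"jaw": 1,"delta_pos": [-2,22,0],"turn": [0,0,0]},
  {"jaw": 1,"delta_pos": [-3,36,0],"turn": [0,0,0]},
  {"jaw": 1,"delta_pos": [-6,50,0],"turn": [0,0,0]},
  {"jaw": 1,"delta_pos": [-10,62,0],"turn": [0,0,0]},
])

```text
time_s: 3.5
tcp_pos: [0.5695, 0.326, 0.0937]
orientation: [2.215, 2.227, 0.002]
ft_force: [-1.6, 0.3, 0.7]
width: 0.005
grip_force: 0.8
```

Emit:
send_rows([
  {"jaw": 1,"delta_pos": [-6,11,0],"turn": [0,0,0]},
  {"jaw": 1,"delta_pos": [-13,22,0],"turn": [0,0,0]},
  {"jaw": 1,"delta_pos": [-23,31,0],"turn": [0,0,0]},
  {"jaw": 1,"delta_pos": [-34,40,0],"turn": [0,0,0]},
  {"jaw": 1,"delta_pos": [-44,45,0],"turn": [0,0,0]},
])

```text
time_s: 4.0
tcp_pos: [0.6139, 0.2811, 0.0926]
orientation: [2.216, 2.227, 0.0]
ft_force: [-1.5, 1.0, -0.3]
width: 0.006
grip_force: 0.7
```

```bash
python3 -c "
from h import *
to([.623,.257,.092],0)"
```

```text
tcp [0.6139 0.2811 0.0926] jawyaw 0.3 d [-24.1   9.    0.6]  turnz 0.3
```

Emit:
send_rows([
  {"jaw": 1,"delta_pos": [-7,3,0],"turn": [0,0,0]},
  {"jaw": 1,"delta_pos": [-13,5,0],"turn": [0,0,0]},
  {"jaw": 1,"delta_pos": [-18,7,0],"turn": [0,0,0]},
  {"jaw": 1,"delta_pos": [-21,8,0],"turn": [0,0,0]},
  {"jaw": 1,"delta_pos": [-23,9,0],"turn": [0,0,0]},
])

```text
time_s: 4.5
tcp_pos: [0.6221, 0.2593, 0.0928]
orientation: [2.215, 2.228, 0.0]
ft_force: [-0.6, 1.3, -0.5]
width: 0.006
grip_force: 0.7
```

Emit:
send_rows([
  {"jaw": 1,"delta_pos": [-1,0,0],"turn": [0,0,0]},
  {"jaw": 1,"delta_pos": [-2,0,0],"turn": [0,0,0]},
])

```text
time_s: 4.7
tcp_pos: [0.6222, 0.2587, 0.0928]
orientation: [-2.214, -2.227, -0.003]
ft_force: [-0.8, 6.9, -1.8]
width: 0.005
grip_force: 3.6
```

Emit:
send_rows([
  {"jaw": 1,"delta_pos": [-1,0,0],"turn": [0,0,0]},
  {"jaw": 1,"delta_pos": [-2,0,0],"turn": [0,0,0]},
])

```text
time_s: 4.9
tcp_pos: [0.6222, 0.2585, 0.0929]
orientation: [-2.213, -2.226, -0.007]
ft_force: [1.0, 13.3, -2.1]
width: 0.008
grip_force: 6.4
```

Against the open stop. I'll back off, rise and look into the tube.

Emit:
send_rows([
  {"jaw": 0.2,"delta_pos": [10,0,-10],"turn": [0,0,0]},
  {"jaw": 0.2,"delta_pos": [20,0,-50],"turn": [0,0,0]},
  {"jaw": 0.2,"delta_pos": [0,-20,-90],"turn": [0,0,0]},
  {"jaw": 0.2,"delta_pos": [-40,-45,-130],"turn": [0,0,0]},
  {"jaw": 0.2,"delta_pos": [-80,-70,-160],"turn": [0,0,0]},
])

```text
time_s: 5.4
tcp_pos: [0.5602, 0.1871, 0.2454]
orientation: [2.211, 2.228, 0.002]
ft_force: [0.3, -0.2, -0.3]
width: 0.385
grip_force: 0.0
```

Run:
```python
from h import *
o=arm.get_obs(); snap('wrist','w1.png')
i=arm.camera_info('wrist'); print(i)
for q in ['tube_floor','lever_pivot','lever_handle','disc7_c','magazine']:
    for r in arm.pinpoint(q,'wrist'): print(q,np.round(r['xyz'],4),round(r['confidence'],2),np.round(proj('wrist',r['xyz'],o)))
to([.537,.144,.2],0)
```

```text
{'K': array([[287.78402177,   0.        , 314.92728556],
       [  0.        , 287.78402177, 199.32725795],
       [  0.        ,   0.        ,   1.        ]]), 'hand_eye': array([[ 5.12617296e-05, -9.64300275e-01, -2.64811211e-01,
         7.32342138e-02],
       [ 9.99999976e-01, -6.95357695e-06,  2.18899587e-04,
        -4.17111296e-04],
       [-2.12926317e-04, -2.64811216e-01,  9.64300251e-01,
        -1.49617073e-01],
       [ 0.00000000e+00,  0.00000000e+00,  0.00000000e+00,
         1.00000000e+00]])}
tube_floor [ 0.603  -0.0688  0.0011] 0.58 [340. 331.]
lever_pivot [0.5307 0.2362 0.0965] 0.57 [286. 144.]
lever_handle [0.619  0.236  0.0971] 0.91 [373. 145.]
disc7_c [0.535  0.1461 0.0205] 0.75 [296. 207.]
magazine [0.5355 0.1426 0.0009] 0.77 [297. 205.]
tcp [0.5602 0.1878 0.2422] jawyaw 0.3 d [-43.7 -23.5  42.3]  turnz 0.3
```

View pics/w1.png

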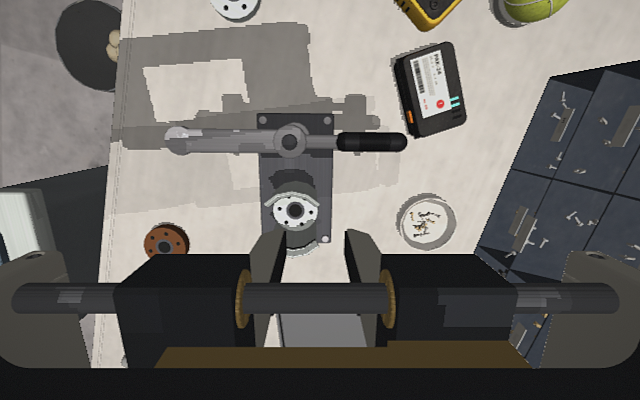

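Run:
```python
from h import *
im=cv2.imread('pics/w1.png'); c=im[160:270,230:360]
g=cv2.cvtColor(c,cv2.COLOR_BGR2GRAY)
cir=cv2.HoughCircles(cv2.resize(g,None,fx=4,fy=4,interpolation=cv2.INTER_CUBIC),cv2.HOUGH_GRADIENT,2,40,param1=100,param2=30,minRadius=20,maxRadius=130)
print(None if cir is None else np.round(cir[0][:6]/4+[230,160,0],1))
for z in (.028,): print('disc',np.round(ray('wrist',(295.3,210.5),z),4))
print('pivot',np.round(ray('wrist',(289,142),.105),4))
for uv in [(259,113),(333,113),(333,246)]: print('corner',np.round(ray('wrist',uv,.012),4))
cv2.imwrite('pics/w1c.png',cv2.resize(c,None,fx=5,fy=5,interpolation=cv2.INTER_CUBIC))
```

```text
[[292.8 223.8  32.2]
 [295.8 208.2  22.8]
 [304.8 225.8  26.7]
 [281.2 228.2  30.5]
 [290.8 194.2  25.6]
 [315.2 243.2  29.5]]
disc [0.534  0.1456 0.028 ]
pivot [0.5341 0.2404 0.105 ]
corner [0.4885 0.2695 0.012 ]
corner [0.5821 0.27   0.012 ]
corner [0.5862 0.0875 0.012 ]
```

View pics/w1c.png

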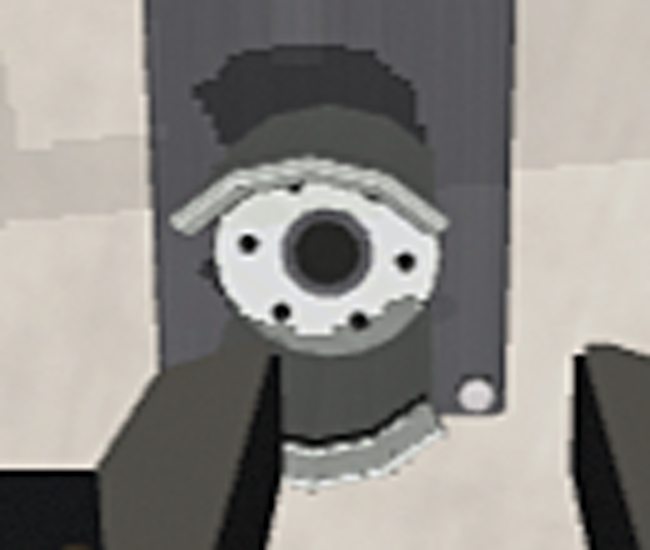

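Run:
```python
from h import *
print([np.round(ray('wrist',uv,.087),4) for uv in [(291.7,191.4),(292,257.4),(265,205),(319,205)]])
to([.467,-.217,.2],0)
```

```text
[array([0.5345, 0.1861, 0.087 ]), array([0.5336, 0.1071, 0.087 ]), array([0.5047, 0.1705, 0.087 ]), array([0.5644, 0.1708, 0.087 ])]
tcp [0.5602 0.1878 0.2422] jawyaw 0.3 d [-404.3  -95.5   42.4]  turnz 0.3
```

Emit:
send_rows([
  {"jaw": 0.15,"delta_pos": [-45,-10,0],"turn": [0,0,0]},
  {"jaw": 0.15,"delta_pos": [-90,-20,0],"turn": [0,0,0]},
  {"jaw": 0.15,"delta_pos": [-135,-30,0],"turn": [0,0,0]},
  {"jaw": 0.15,"delta_pos": [-180,-40,0],"turn": [0,0,0]},
  {"jaw": 0.15,"delta_pos": [-225,-50,0],"turn": [0,0,0]},
])

```text
time_s: 6.2
tcp_pos: [0.5112, -0.0386, 0.2413]
orientation: [-2.212, -2.228, 0.002]
ft_force: [0.4, 0.2, 0.9]
width: 0.851
grip_force: 0.0
```

Emit:
send_rows([
  {"jaw": 0.15,"delta_pos": [-45,-10,0],"turn": [0,0,0]},
  {"jaw": 0.15,"delta_pos": [-90,-20,0],"turn": [0,0,0]},
  {"jaw": 0.15,"delta_pos": [-135,-30,0],"turn": [0,0,0]},
  {"jaw": 0.15,"delta_pos": [-180,-40,0],"turn": [0,0,0]},
  {"jaw": 0.15,"delta_pos": [-220,-45,0],"turn": [0,0,0]},
])

```text
time_s: 6.7
tcp_pos: [0.4673, -0.2596, 0.2412]
orientation: [-2.213, -2.226, 0.001]
ft_force: [0.2, -0.8, 0.1]
width: 0.848
grip_force: 0.0
```

```bash
cat >> h.py <<'E'
def discs(ztop=.017,name=None):
    """white discs seen by the wrist: network mask -> centre by min-area ellipse, at their top"""
    o=arm.get_obs(); im=arm.get_image('wrist')
    if name: cv2.imwrite('pics/'+name,im)
    out=[]
    for r in arm.silhouettes('disc1_c','wrist'):
        m=r['pixels'].astype(np.uint8); px=im[m>0]
        if len(px)<100: continue
        sat=np.median(px.max(1).astype(int)-px.min(1))
        cnt=max(cv2.findContours(m,0,1)[0],key=cv2.contourArea); (u,v),ax,_=cv2.fitEllipse(cnt)
        out.append((np.round(ray('wrist',(u,v),ztop,o)[:2],4),np.round([u,v]),np.round(ax),'WHITE' if sat<45 else 'brown',round(r['confidence'],2)))
    for x in out: print(*x)
    for r in arm.pinpoint('disc1_c','wrist'): print('pp',np.round(r['xyz'],4),round(r['confidence'],2))
E
python3 - <<'E'
from h import *
to([.467,-.217,.2],0)
discs(name='w2.png')
E
```

```text
tcp [ 0.4673 -0.2596  0.2412] jawyaw 0.3 d [42.5  0.  41.3]  turnz 0.3
[ 0.4782 -0.3442] [323. 238.] [42. 43.] WHITE 0.87
[ 0.5143 -0.5106] [345. 338.] [20. 39.] brown 0.79
[ 0.3142 -0.5045] [215. 333.] [ 7. 28.] brown 0.66
pp [ 0.4838 -0.3449  0.0108] 0.88
pp [ 0.5163 -0.5319  0.0069] 0.8
pp [ 0.2914 -0.4955  0.0105] 0.43
```

View pics/w2.png

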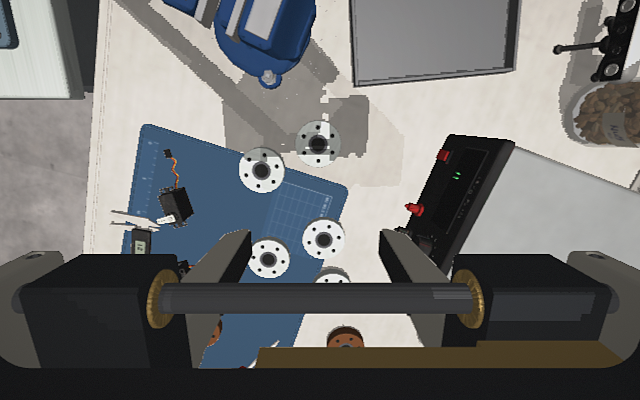

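Whites at px A(318,144), B(262,170), C(323,239), D(268,258), E(332,283); brown at (345,338).

Run:
```python
from h import *
for n,uv,z in [('A',(318,144),.016),('B',(262,170.5),.018),('C',(323.5,239),.018),('D',(268.5,258.5),.018)]: 
    p=ray('wrist',uv,z); print(n,np.round(p,4)); to(np.r_[p[:2],.02])
```

```text
A [ 0.4706 -0.2154  0.016 ]
tcp [ 0.4676 -0.2598  0.2409] jawyaw 0.1 d [ 43.9   3.6 221. ] 
B [ 0.3975 -0.2495  0.018 ]
tcp [ 0.4676 -0.2598  0.2409] jawyaw 0.1 d [ 10.  -69.5 221.1] 
C [ 0.4789 -0.3457  0.018 ]
tcp [ 0.4676 -0.2598  0.2409] jawyaw 0.1 d [-86.4  11.6 220.7] 
D [ 0.401  -0.3758  0.018 ]
tcp [ 0.4676 -0.2598  0.2409] jawyaw 0.1 d [-116.3  -66.4  220.8]
```

Emit:
send_rows([
  {"jaw": 0.15,"delta_pos": [25,3,20],"turn": [0,0,0]},
  {"jaw": 0.15,"delta_pos": [44,3,60],"turn": [0,0,0]},
  {"jaw": 0.15,"delta_pos": [44,3,105],"turn": [0,0,0]},
  {"jaw": 0.15,"delta_pos": [44,3,150],"turn": [0,0,0]},
  {"jaw": 0.15,"delta_pos": [44,3,185],"turn": [0,0,0]},
])

```text
time_s: 7.35
tcp_pos: [0.4699, -0.2109, 0.0548]
orientation: [-2.21, -2.228, 0.0]
ft_force: [0.8, -0.7, -0.2]
width: 0.848
grip_force: 0.0
```

Run:
```python
from h import *
to([.4706,-.2154,.02],0)
snap('wrist','w3.png',(120,80,520,280),2)
```

```text
tcp [ 0.4699 -0.2109  0.0548] jawyaw 0.5 d [-4.6  0.8 34.8]  turnz 0.5
```

View pics/w3.png

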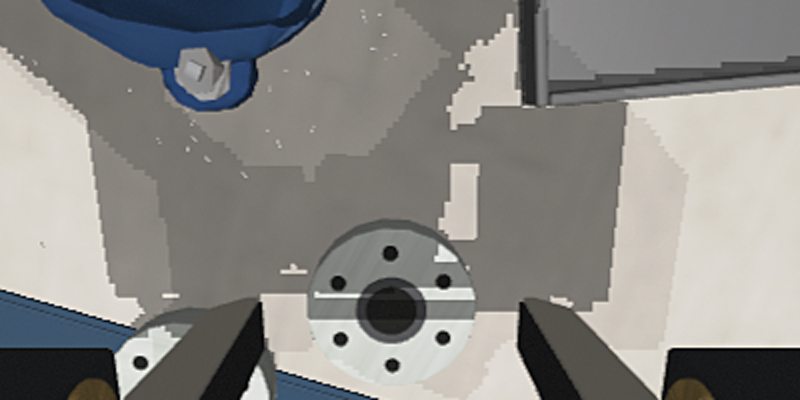

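Bore of A now at px (315.5,234.5), centred between the fingers; B is clear of the left finger.

Run:
```python
from h import *
p=ray('wrist',(315.5,234.5),.016); print(p); to([p[0],p[1],.02],0)
```

```text
[ 0.46677399 -0.21105385  0.016     ]
tcp [ 0.4671 -0.2091  0.0501] jawyaw 0.4 d [-2.1 -0.  30. ]  turnz 0.4
```

Emit:
send_rows([
  {"jaw": 0.15,"delta_pos": [-3,0,15],"turn": [0,0,0]},
  {"jaw": 0.15,"delta_pos": [-3,0,31],"turn": [0,0,0]},
  {"jaw": 0.15,"delta_pos": [-3,0,31],"turn": [0,0,0]},
])

```text
time_s: 7.7
tcp_pos: [0.4698, -0.2148, 0.0253]
orientation: [-2.21, -2.226, 0.001]
ft_force: [-0.5, 1.2, 0.2]
width: 0.85
grip_force: 0.0
```

Emit:
send_rows([
  {"jaw": 0.6,"delta_pos": [0,0,0],"turn": [0,0,0]},
  {"jaw": 0.6,"delta_pos": [0,0,0],"turn": [0,0,0]},
  {"jaw": 0.6,"delta_pos": [0,0,0],"turn": [0,0,0]},
  {"jaw": 0.6,"delta_pos": [0,0,0],"turn": [0,0,0]},
], force=35)

```text
time_s: 8.1
tcp_pos: [0.4711, -0.2172, 0.0279]
orientation: [2.214, 2.226, 0.001]
ft_force: [0.6, 1.0, 4.2]
width: 0.632
grip_force: 35.0
```

Emit:
send_rows([
  {"jaw": 0.2,"delta_pos": [0,0,0],"turn": [0,0,0]},
  {"jaw": 0.2,"delta_pos": [0,0,0],"turn": [0,0,0]},
  {"jaw": 0.2,"delta_pos": [0,0,4],"turn": [0,0,0]},
  {"jaw": 0.2,"delta_pos": [0,0,5],"turn": [0,0,0]},
])

```text
time_s: 8.5
tcp_pos: [0.4701, -0.2169, 0.0213]
orientation: [-2.215, -2.227, 0.0]
ft_force: [0.2, 0.1, 0.3]
width: 0.796
grip_force: 0.0
```

Emit:
send_rows([
  {"jaw": 0.6,"delta_pos": [0,0,0],"turn": [0,0,0]},
  {"jaw": 0.6,"delta_pos": [0,0,0],"turn": [0,0,0]},
  {"jaw": 0.6,"delta_pos": [0,0,0],"turn": [0,0,0]},
  {"jaw": 0.6,"delta_pos": [0,0,0],"turn": [0,0,0]},
])

```text
time_s: 8.9
tcp_pos: [0.4704, -0.217, 0.0217]
orientation: [-2.215, -2.227, 0.0]
ft_force: [-0.2, 0.4, -0.7]
width: 0.637
grip_force: 35.0
```

Run:
```python
from h import *
for i in range(4): arm.get_image('scene'); to([.5343,.1455,.24],0)
```

```text
tcp [ 0.4704 -0.217   0.0218] jawyaw 0.3 d [ 362.2   65.9 -218.2]  turnz 0.3
tcp [ 0.4704 -0.217   0.0218] jawyaw 0.3 d [ 362.2   65.9 -218.2]  turnz 0.3
tcp [ 0.4704 -0.217   0.0218] jawyaw 0.3 d [ 362.2   65.9 -218.2]  turnz 0.3
tcp [ 0.4705 -0.217   0.0218] jawyaw 0.3 d [ 362.2   65.9 -218.2]  turnz 0.3
```

Emit:
send_rows([
  {"jaw": 0.6,"delta_pos": [0,0,-20],"turn": [0,0,0]},
  {"jaw": 0.6,"delta_pos": [0,0,-65],"turn": [0,0,0]},
  {"jaw": 0.6,"delta_pos": [0,0,-110],"turn": [0,0,0]},
  {"jaw": 0.6,"delta_pos": [20,5,-155],"turn": [0,0,0]},
  {"jaw": 0.6,"delta_pos": [40,10,-195],"turn": [0,0,0]},
])

```text
time_s: 9.6
tcp_pos: [0.4803, -0.177, 0.2192]
orientation: [2.216, 2.225, 0.001]
ft_force: [2.0, -0.1, -1.3]
width: 0.634
grip_force: 35.0
```

Emit:
send_rows([
  {"jaw": 0.6,"delta_pos": [40,8,0],"turn": [0,0,0]},
  {"jaw": 0.6,"delta_pos": [80,16,0],"turn": [0,0,0]},
  {"jaw": 0.6,"delta_pos": [120,24,0],"turn": [0,0,0]},
  {"jaw": 0.6,"delta_pos": [160,32,0],"turn": [0,0,0]},
  {"jaw": 0.6,"delta_pos": [200,40,0],"turn": [0,0,0]},
])

```text
time_s: 10.1
tcp_pos: [0.5191, 0.0248, 0.2169]
orientation: [2.215, 2.227, 0.0]
ft_force: [0.2, -1.1, -0.9]
width: 0.638
grip_force: 35.0
```

Emit:
send_rows([
  {"jaw": 0.6,"delta_pos": [40,5,0],"turn": [0,0,0]},
  {"jaw": 0.6,"delta_pos": [80,10,5],"turn": [0,0,0]},
  {"jaw": 0.6,"delta_pos": [110,14,20],"turn": [0,0,0]},
  {"jaw": 0.6,"delta_pos": [122,14,35],"turn": [0,0,0]},
  {"jaw": 0.6,"delta_pos": [122,14,35],"turn": [0,0,0]},
])

```text
time_s: 10.6
tcp_pos: [0.5306, 0.147, 0.1796]
orientation: [-2.21, -2.229, 0.005]
ft_force: [-0.3, -0.4, -0.3]
width: 0.635
grip_force: 35.0
```

Run:
```python
from h import *
to([.5343,.1455,.14],0)
o=arm.get_obs(); snap('wrist','w4.png',(160,90,480,320),2.4)
for q in ['lever_pivot','lever_handle','magazine','disc7_c']:
    for r in arm.pinpoint(q,'wrist'): print(q,np.round(r['xyz'],4),round(r['confidence'],2))
print(arm.get_obs()['width'])
```

```text
tcp [0.5306 0.147  0.1796] jawyaw 0.5 d [-1.5  3.9 39.6]  turnz 0.5
lever_pivot [0.5328 0.2363 0.0952] 0.79
lever_handle [0.6203 0.2375 0.0965] 0.56
disc7_c [0.5364 0.1469 0.023 ] 0.85
0.6408037248159685
```

View pics/w4.png

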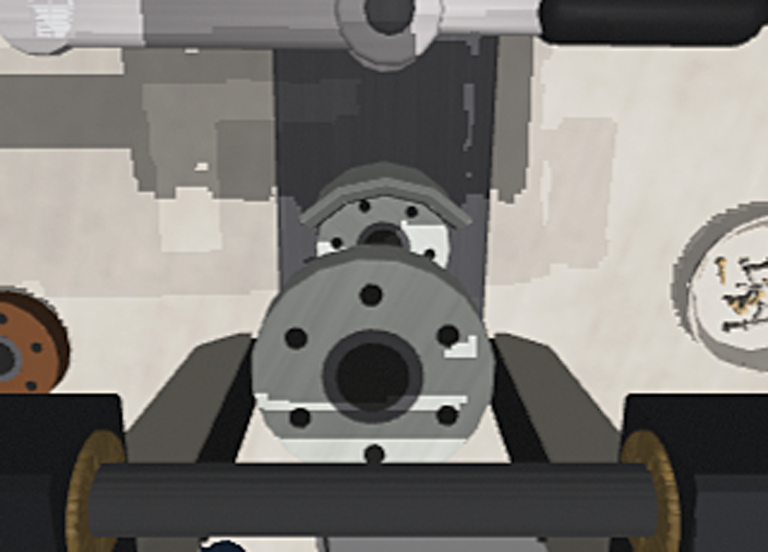

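Run:
```python
from h import *
print('rim x',ray('wrist',(320.8,181.7),.087),'disc7',ray('wrist',(320,188.8),.028),'piv',ray('wrist',(322.5,95),.104),'held',ray('wrist',(315.4,247),arm.get_obs()['tcp_pos'][2]-.006))
to([.5343,.1455,.14],0)
```

```text
rim x [0.53790962 0.16599527 0.087     ] disc7 [0.53850505 0.14574163 0.028     ] piv [0.53813831 0.23575587 0.104     ] held [0.53300566 0.14570912 0.17679509]
tcp [0.5331 0.1443 0.1828] jawyaw 0.2 d [ 1.3  1.1 42.8]  turnz 0.2
```

Emit:
send_rows([
  {"jaw": 0.6,"delta_pos": [1,2,15],"turn": [0,0,0]},
  {"jaw": 0.6,"delta_pos": [1,2,30],"turn": [0,0,0]},
  {"jaw": 0.6,"delta_pos": [1,2,30],"turn": [0,0,0]},
  {"jaw": 0.6,"delta_pos": [1,2,30],"turn": [0,0,0]},
])

```text
time_s: 11.25
tcp_pos: [0.5348, 0.1456, 0.1525]
orientation: [2.216, 2.226, 0.0]
ft_force: [0.0, 0.3, -0.7]
width: 0.638
grip_force: 35.0
```

Run:
```python
from h import *
arm.get_image('scene');to([.5352,.1455,.14],0)
snap('wrist','w5.png',(220,70,420,290),2.7)
to([.5352,.1455,.14],0)
```

```text
tcp [0.5351 0.1457 0.1529] jawyaw 0.3 d [-0.2  0.1 12.9]  turnz 0.3
tcp [0.5352 0.1459 0.153 ] jawyaw 0.3 d [-0.4 -0.  13. ]  turnz 0.3
```

View pics/w5.png

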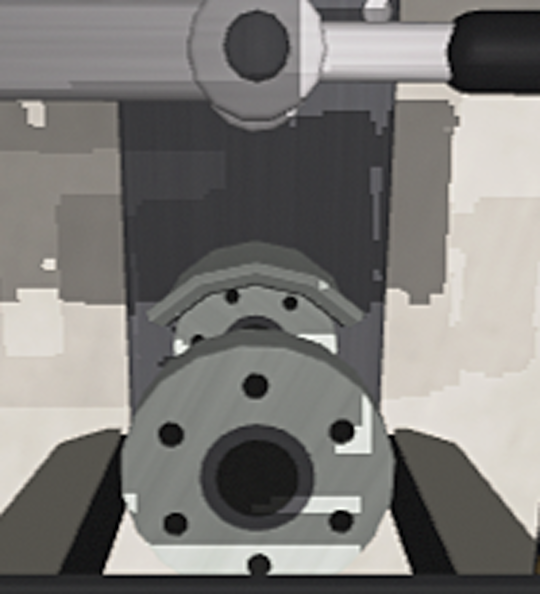

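Run:
```python
from h import *
print('rimfar',ray('wrist',(314.8,70+266/2.7),.087),'piv',[ray('wrist',(315.2,86.7),z)[1] for z in (.1,.105,.11)],'held',ray('wrist',(315.5,70+478/2.7),.147))
```

```text
rimfar [0.53465205 0.18402644 0.087     ] piv [np.float64(0.24047713419619965), np.float64(0.23994953423902585), np.float64(0.23942193428185202)] held [0.53514493 0.14732469 0.147     ]
```

Emit:
send_rows([
  {"jaw": 0.6,"delta_pos": [-2,0,20],"turn": [0,0,0]},
  {"jaw": 0.6,"delta_pos": [-2,0,38],"turn": [0,0,0]},
  {"jaw": 0.6,"delta_pos": [-2,0,46],"turn": [0,0,0]},
  {"jaw": 0.6,"delta_pos": [-2,0,52],"turn": [0,0,0]},
  {"jaw": 0.6,"delta_pos": [-2,0,58],"turn": [0,0,0]},
])

```text
time_s: 11.85
tcp_pos: [0.5351, 0.1443, 0.0942]
orientation: [2.215, 2.227, 0.002]
ft_force: [0.9, 0.9, 0.2]
width: 0.641
grip_force: 35.0
```

Emit:
send_rows([
  {"jaw": 0.6,"delta_pos": [0,0,4],"turn": [0,0,0]},
  {"jaw": 0.6,"delta_pos": [0,0,8],"turn": [0,0,0]},
])

```text
time_s: 12.05
tcp_pos: [0.5349, 0.1443, 0.086]
orientation: [2.215, 2.227, 0.001]
ft_force: [-0.5, -0.4, -1.6]
width: 0.636
grip_force: 35.0
```

Emit:
send_rows([
  {"jaw": 0.6,"delta_pos": [0,0,10],"turn": [0,0,0]},
  {"jaw": 0.6,"delta_pos": [0,0,20],"turn": [0,0,0]},
  {"jaw": 0.6,"delta_pos": [0,0,28],"turn": [0,0,0]},
  {"jaw": 0.6,"delta_pos": [0,0,33],"turn": [0,0,0]},
  {"jaw": 0.6,"delta_pos": [0,0,33],"turn": [0,0,0]},
])

```text
time_s: 12.55
tcp_pos: [0.5338, 0.1442, 0.0517]
orientation: [-2.214, -2.227, 0.002]
ft_force: [-0.3, -0.8, -1.4]
width: 0.636
grip_force: 35.0
```

Emit:
send_rows([
  {"jaw": 0.6,"delta_pos": [0,0,1],"turn": [0,0,0]},
  {"jaw": 0.6,"delta_pos": [0,0,1],"turn": [0,0,0]},
])

```text
time_s: 12.75
tcp_pos: [0.5347, 0.1443, 0.052]
orientation: [2.215, 2.227, 0.001]
ft_force: [0.1, 0.1, -1.5]
width: 0.633
grip_force: 35.0
```

Emit:
send_rows([
  {"jaw": 0.22,"delta_pos": [0,0,0],"turn": [0,0,0]},
  {"jaw": 0.22,"delta_pos": [0,0,0],"turn": [0,0,0]},
  {"jaw": 0.22,"delta_pos": [0,0,0],"turn": [0,0,0]},
  {"jaw": 0.22,"delta_pos": [0,0,-15],"turn": [0,0,0]},
  {"jaw": 0.22,"delta_pos": [0,0,-40],"turn": [0,0,0]},
])

```text
time_s: 13.25
tcp_pos: [0.5331, 0.1442, 0.0908]
orientation: [-2.214, -2.226, 0.005]
ft_force: [0.0, -0.4, 0.4]
width: 0.779
grip_force: 0.0
```

Emit:
send_rows([
  {"jaw": 0.22,"delta_pos": [0,0,-40],"turn": [0,0,0]},
  {"jaw": 0.22,"delta_pos": [-20,-5,-85],"turn": [0,0,0]},
  {"jaw": 0.22,"delta_pos": [-50,-12,-125],"turn": [0,0,0]},
  {"jaw": 0.22,"delta_pos": [-90,-20,-135],"turn": [0,0,0]},
  {"jaw": 0.22,"delta_pos": [-135,-30,-135],"turn": [0,0,0]},
])

```text
time_s: 13.75
tcp_pos: [0.5065, 0.0082, 0.23]
orientation: [2.209, 2.226, 0.006]
ft_force: [0.8, -0.7, -0.6]
width: 0.779
grip_force: 0.0
```

Emit:
send_rows([
  {"jaw": 0.18,"delta_pos": [-45,-15,0],"turn": [0,0,0]},
  {"jaw": 0.18,"delta_pos": [-90,-30,0],"turn": [0,0,0]},
  {"jaw": 0.18,"delta_pos": [-135,-45,0],"turn": [0,0,0]},
  {"jaw": 0.18,"delta_pos": [-180,-60,0],"turn": [0,0,0]},
  {"jaw": 0.18,"delta_pos": [-225,-75,0],"turn": [0,0,0]},
])

```text
time_s: 14.25
tcp_pos: [0.4306, -0.218, 0.2272]
orientation: [2.215, 2.227, 0.0]
ft_force: [0.5, -0.7, 0.2]
width: 0.82
grip_force: 0.0
```

Emit:
send_rows([
  {"jaw": 0.18,"delta_pos": [-30,-15,5],"turn": [0,0,0]},
  {"jaw": 0.18,"delta_pos": [-58,-28,20],"turn": [0,0,0]},
  {"jaw": 0.18,"delta_pos": [-58,-30,50],"turn": [0,0,0]},
  {"jaw": 0.18,"delta_pos": [-58,-30,80],"turn": [0,0,0]},
  {"jaw": 0.18,"delta_pos": [-58,-30,80],"turn": [0,0,0]},
])

```text
time_s: 14.75
tcp_pos: [0.3995, -0.2727, 0.1436]
orientation: [-2.211, -2.221, -0.0]
ft_force: [-0.7, 0.5, 0.0]
width: 0.819
grip_force: 0.0
```

```bash
cat >> h.py <<'E'
def bores(ztop=.018,name=None,rng=(.27,.53,-.62,.45)):
    """settle, then dark bores ringed by white in the wrist picture -> world"""
    arm.get_image('scene'); arm.get_image('scene')
    o=arm.get_obs(); im=arm.get_image('wrist')
    if name: cv2.imwrite('pics/'+name,im)
    d=(im.max(2)<75).astype(np.uint8); n,l,s,c=cv2.connectedComponentsWithStats(d)
    for i in range(1,n):
        x,y,w,h,a=s[i]
        if a<40 or a>4000 or not .6<w/h<1.7 or a<.6*w*h: continue
        rr=1.0*max(w,h); ang=np.arange(0,6.28,.3); P=[(int(c[i][0]+rr*np.cos(t)),int(c[i][1]+rr*np.sin(t))) for t in ang]
        v=np.array([im[b,a_] for a_,b in P if 0<=b<400 and 0<=a_<640]).astype(int)
        if len(v)<12: continue
        if np.median(v.max(1)-v.min(1))<30 and np.median(v.mean(1))>110:
            p=ray('wrist',c[i],ztop,o); print('bore',np.round(c[i],1),w,h,'->',np.round(p[:2],4))
E
python3 - <<'E'
from h import *
bores(name='b1.png'); to([.3975,-.2495,.022],0)
E
```

```text
bore [309.3 171.3] 24 24 -> [ 0.3957 -0.2492]
bore [393.6 327.1] 16 13 -> [ 0.4923 -0.4286]
tcp [ 0.4024 -0.2749  0.1481] jawyaw 0.3 d [ 25.6  -4.9 126. ]  turnz 0.3
```

Emit:
send_rows([
  {"jaw": 0.18,"delta_pos": [20,-6,30],"turn": [0,0,0]},
  {"jaw": 0.18,"delta_pos": [26,-6,70],"turn": [0,0,0]},
  {"jaw": 0.18,"delta_pos": [26,-6,105],"turn": [0,0,0]},
  {"jaw": 0.18,"delta_pos": [26,-6,124],"turn": [0,0,0]},
  {"jaw": 0.18,"delta_pos": [26,-6,125],"turn": [0,0,0]},
])

```text
time_s: 15.4
tcp_pos: [0.3957, -0.2479, 0.0212]
orientation: [-2.213, -2.227, -0.0]
ft_force: [1.2, 0.2, -0.2]
width: 0.822
grip_force: 0.0
```

Emit:
send_rows([
  {"jaw": 0.18,"delta_pos": [0,0,0],"turn": [0,0,0]},
  {"jaw": 0.6,"delta_pos": [0,0,0],"turn": [0,0,0]},
  {"jaw": 0.6,"delta_pos": [0,0,0],"turn": [0,0,0]},
  {"jaw": 0.6,"delta_pos": [0,0,0],"turn": [0,0,0]},
  {"jaw": 0.6,"delta_pos": [0,0,0],"turn": [0,0,0]},
])

```text
time_s: 15.9
tcp_pos: [0.3964, -0.2493, 0.0231]
orientation: [2.213, 2.226, -0.0]
ft_force: [-0.1, 1.6, 6.8]
width: 0.636
grip_force: 35.0
```

```bash
python3 -c "
from h import *
to([.5345,.1445,.222],0)"
```

```text
tcp [ 0.3964 -0.2493  0.0231] jawyaw 0.3 d [ 392.6  140.6 -199.4]  turnz 0.3
```

Emit:
send_rows([
  {"jaw": 0.6,"delta_pos": [0,0,-20],"turn": [0,0,0]},
  {"jaw": 0.6,"delta_pos": [0,0,-65],"turn": [0,0,0]},
  {"jaw": 0.6,"delta_pos": [0,0,-110],"turn": [0,0,0]},
  {"jaw": 0.6,"delta_pos": [0,0,-155],"turn": [0,0,0]},
  {"jaw": 0.6,"delta_pos": [0,0,-200],"turn": [0,0,0]},
])

```text
time_s: 16.4
tcp_pos: [0.3952, -0.2481, 0.2239]
orientation: [2.215, 2.227, -0.0]
ft_force: [0.2, -0.2, -1.7]
width: 0.638
grip_force: 35.0
```

Emit:
send_rows([
  {"jaw": 0.6,"delta_pos": [40,14,0],"turn": [0,0,0]},
  {"jaw": 0.6,"delta_pos": [80,28,0],"turn": [0,0,0]},
  {"jaw": 0.6,"delta_pos": [120,42,0],"turn": [0,0,0]},
  {"jaw": 0.6,"delta_pos": [160,56,0],"turn": [0,0,0]},
  {"jaw": 0.6,"delta_pos": [200,70,0],"turn": [0,0,0]},
])

```text
time_s: 16.9
tcp_pos: [0.4646, -0.0465, 0.2222]
orientation: [2.215, 2.227, 0.0]
ft_force: [0.4, -0.2, -1.2]
width: 0.636
grip_force: 35.0
```

Emit:
send_rows([
  {"jaw": 0.6,"delta_pos": [40,14,0],"turn": [0,0,0]},
  {"jaw": 0.6,"delta_pos": [80,28,0],"turn": [0,0,0]},
  {"jaw": 0.6,"delta_pos": [120,42,0],"turn": [0,0,0]},
  {"jaw": 0.6,"delta_pos": [160,56,0],"turn": [0,0,0]},
  {"jaw": 0.6,"delta_pos": [194,69,0],"turn": [0,0,0]},
])

```text
time_s: 17.4
tcp_pos: [0.5324, 0.1485, 0.222]
orientation: [-2.214, -2.228, -0.0]
ft_force: [0.8, 0.2, -1.5]
width: 0.635
grip_force: 35.0
```

Emit:
send_rows([
  {"jaw": 0.6,"delta_pos": [0,0,40],"turn": [0,0,0]},
  {"jaw": 0.6,"delta_pos": [0,0,80],"turn": [0,0,0]},
  {"jaw": 0.6,"delta_pos": [0,0,85],"turn": [0,0,0]},
  {"jaw": 0.6,"delta_pos": [0,0,85],"turn": [0,0,0]},
])

```text
time_s: 17.8
tcp_pos: [0.5316, 0.1461, 0.1363]
orientation: [-2.214, -2.226, 0.004]
ft_force: [-0.5, -0.4, -0.7]
width: 0.638
grip_force: 35.0
```

Run:
```python
from h import *
bores(.13); to([.5352,.1453,.067],0); print(arm.get_obs()['width'])
```

```text
bore [317.   84.5] 27 28 -> [0.534  0.2371]
bore [323.9 217.2] 9 9 -> [0.5384 0.1651]
bore [288.1 226.9] 9 9 -> [0.5175 0.159 ]
bore [314.4 249.9] 42 39 -> [0.533  0.1444]
bore [349.8 241.3] 9 9 -> [0.554 0.15 ]
bore [280.5 259.6] 8 8 -> [0.5125 0.1379]
bore [340.4 272.6] 8 8 -> [0.5491 0.1293]
tcp [0.534  0.146  0.1391] jawyaw 0.3 d [-0.7  0.9 72.1]  turnz 0.3
0.6361959000948888
```

Emit:
send_rows([
  {"jaw": 0.6,"delta_pos": [0,1,12],"turn": [0,0,0]},
  {"jaw": 0.6,"delta_pos": [0,1,24],"turn": [0,0,0]},
  {"jaw": 0.6,"delta_pos": [0,1,32],"turn": [0,0,0]},
  {"jaw": 0.6,"delta_pos": [0,1,38],"turn": [0,0,0]},
  {"jaw": 0.6,"delta_pos": [0,1,44],"turn": [0,0,0]},
])

```text
time_s: 18.45
tcp_pos: [0.5333, 0.1463, 0.092]
orientation: [-2.215, -2.227, 0.001]
ft_force: [-0.2, 0.7, -1.0]
width: 0.637
grip_force: 35.0
```

Emit:
send_rows([
  {"jaw": 0.6,"delta_pos": [0,0,8],"turn": [0,0,0]},
  {"jaw": 0.6,"delta_pos": [0,0,16],"turn": [0,0,0]},
  {"jaw": 0.6,"delta_pos": [0,0,23],"turn": [0,0,0]},
  {"jaw": 0.6,"delta_pos": [0,0,28],"turn": [0,0,0]},
  {"jaw": 0.6,"delta_pos": [0,0,28],"turn": [0,0,0]},
])

```text
time_s: 18.95
tcp_pos: [0.5334, 0.1463, 0.0645]
orientation: [-2.215, -2.228, 0.0]
ft_force: [0.7, 0.6, 0.3]
width: 0.637
grip_force: 35.0
```

Emit:
send_rows([
  {"jaw": 0.6,"delta_pos": [0,0,0],"turn": [0,0,0]},
])

```text
time_s: 19.05
tcp_pos: [0.5335, 0.1463, 0.0647]
orientation: [2.215, 2.228, 0.0]
ft_force: [-0.2, -0.1, -0.8]
width: 0.638
grip_force: 35.0
```

Emit:
send_rows([
  {"jaw": 0.22,"delta_pos": [0,0,0],"turn": [0,0,0]},
  {"jaw": 0.22,"delta_pos": [0,0,0],"turn": [0,0,0]},
  {"jaw": 0.22,"delta_pos": [0,0,0],"turn": [0,0,0]},
  {"jaw": 0.22,"delta_pos": [0,0,-15],"turn": [0,0,0]},
  {"jaw": 0.22,"delta_pos": [0,0,-45],"turn": [0,0,0]},
])

```text
time_s: 19.55
tcp_pos: [0.5317, 0.1461, 0.1082]
orientation: [-2.213, -2.225, 0.006]
ft_force: [0.3, -0.2, -0.0]
width: 0.78
grip_force: 0.0
```

Emit:
send_rows([
  {"jaw": 0.18,"delta_pos": [0,0,-45],"turn": [0,0,0]},
  {"jaw": 0.18,"delta_pos": [0,-10,-90],"turn": [0,0,0]},
  {"jaw": 0.18,"delta_pos": [35,-20,-110],"turn": [0,0,0]},
  {"jaw": 0.18,"delta_pos": [75,-30,-110],"turn": [0,0,0]},
  {"jaw": 0.18,"delta_pos": [115,-45,-110],"turn": [0,0,0]},
])

```text
time_s: 20.05
tcp_pos: [0.4885, 0.262, 0.2214]
orientation: [2.216, 2.224, 0.005]
ft_force: [0.2, 0.6, 0.4]
width: 0.82
grip_force: 0.0
```

Emit:
send_rows([
  {"jaw": 0.18,"delta_pos": [45,-15,0],"turn": [0,0,0]},
  {"jaw": 0.18,"delta_pos": [90,-27,5],"turn": [0,0,0]},
  {"jaw": 0.18,"delta_pos": [100,-27,35],"turn": [0,0,0]},
  {"jaw": 0.18,"delta_pos": [100,-27,70],"turn": [0,0,0]},
  {"jaw": 0.18,"delta_pos": [100,-27,70],"turn": [0,0,0]},
])

```text
time_s: 20.55
tcp_pos: [0.4569, 0.36, 0.1453]
orientation: [-2.212, -2.227, 0.014]
ft_force: [-0.5, -1.6, -0.8]
width: 0.825
grip_force: 0.0
```

Run:
```python
from h import *
bores(.016,'b2.png'); to([.461,.39,.021],0)
```

```text
bore [320.1 151.5] 24 25 -> [0.4643 0.4045]
tcp [0.461  0.3609 0.1512] jawyaw 0.3 d [ 2.900e+01 -1.000e-01  1.302e+02]  turnz 0.3
```

Emit:
send_rows([
  {"jaw": 0.18,"delta_pos": [25,3,25],"turn": [0,0,0]},
  {"jaw": 0.18,"delta_pos": [44,3,55],"turn": [0,0,0]},
  {"jaw": 0.18,"delta_pos": [44,3,80],"turn": [0,0,0]},
  {"jaw": 0.18,"delta_pos": [44,3,80],"turn": [0,0,0]},
])

```text
time_s: 21.1
tcp_pos: [0.4623, 0.4041, 0.0685]
orientation: [-2.215, -2.227, 0.005]
ft_force: [0.3, -0.2, -0.1]
width: 0.819
grip_force: 0.0
```

Run:
```python
from h import *
bores(.016,'b3.png'); to([.4643,.4045,.021],0)
```

```text
bore [301.2 200.3] 7 8 -> [0.4536 0.421 ]
bore [316.4 220.7] 33 28 -> [0.465  0.4051]
tcp [0.4646 0.4051 0.0723] jawyaw 0.3 d [-0.7 -0.5 51.3]  turnz 0.3
```

Aligned; grasp.

Emit:
send_rows([
  {"jaw": 0.18,"delta_pos": [0,0,25],"turn": [0,0,0]},
  {"jaw": 0.18,"delta_pos": [0,0,45],"turn": [0,0,0]},
  {"jaw": 0.18,"delta_pos": [0,0,51],"turn": [0,0,0]},
  {"jaw": 0.18,"delta_pos": [0,0,51],"turn": [0,0,0]},
])

```text
time_s: 21.65
tcp_pos: [0.4637, 0.4048, 0.0198]
orientation: [2.216, 2.227, 0.001]
ft_force: [0.0, -1.1, 0.1]
width: 0.817
grip_force: 0.0
```

Emit:
send_rows([
  {"jaw": 0.6,"delta_pos": [0,0,0],"turn": [0,0,0]},
  {"jaw": 0.6,"delta_pos": [0,0,0],"turn": [0,0,0]},
  {"jaw": 0.6,"delta_pos": [0,0,0],"turn": [0,0,0]},
  {"jaw": 0.6,"delta_pos": [0,0,0],"turn": [0,0,0]},
])

```text
time_s: 22.05
tcp_pos: [0.464, 0.4054, 0.0202]
orientation: [2.215, 2.227, 0.004]
ft_force: [0.6, -1.1, 7.5]
width: 0.635
grip_force: 35.0
```

Emit:
send_rows([
  {"jaw": 0.6,"delta_pos": [0,0,-20],"turn": [0,0,0]},
  {"jaw": 0.6,"delta_pos": [0,0,-65],"turn": [0,0,0]},
  {"jaw": 0.6,"delta_pos": [0,0,-110],"turn": [0,0,0]},
  {"jaw": 0.6,"delta_pos": [0,0,-155],"turn": [0,0,0]},
  {"jaw": 0.6,"delta_pos": [0,0,-180],"turn": [0,0,0]},
])

```text
time_s: 22.55
tcp_pos: [0.4639, 0.4056, 0.2031]
orientation: [2.214, 2.227, 0.008]
ft_force: [0.1, 0.9, -0.8]
width: 0.636
grip_force: 35.0
```

Run:
```python
from h import *
to([.5348,.1455,.138],0)
```

```text
tcp [0.4639 0.4056 0.2031] jawyaw 0.3 d [-260.7   69.1   64.7]  turnz 0.3
```

Emit:
send_rows([
  {"jaw": 0.6,"delta_pos": [-40,11,0],"turn": [0,0,0]},
  {"jaw": 0.6,"delta_pos": [-80,22,0],"turn": [0,0,0]},
  {"jaw": 0.6,"delta_pos": [-120,33,0],"turn": [0,0,0]},
  {"jaw": 0.6,"delta_pos": [-160,44,0],"turn": [0,0,0]},
  {"jaw": 0.6,"delta_pos": [-200,54,0],"turn": [0,0,0]},
])

```text
time_s: 23.05
tcp_pos: [0.518, 0.2037, 0.1987]
orientation: [-2.215, -2.228, 0.0]
ft_force: [0.6, -0.3, -1.3]
width: 0.634
grip_force: 35.0
```

Emit:
send_rows([
  {"jaw": 0.6,"delta_pos": [-35,8,0],"turn": [0,0,0]},
  {"jaw": 0.6,"delta_pos": [-61,15,10],"turn": [0,0,0]},
  {"jaw": 0.6,"delta_pos": [-61,15,45],"turn": [0,0,0]},
  {"jaw": 0.6,"delta_pos": [-61,15,65],"turn": [0,0,0]},
  {"jaw": 0.6,"delta_pos": [-61,15,65],"turn": [0,0,0]},
])

```text
time_s: 23.55
tcp_pos: [0.5309, 0.1437, 0.1307]
orientation: [-2.213, -2.223, 0.008]
ft_force: [-0.4, -0.3, -1.4]
width: 0.639
grip_force: 35.0
```

Run:
```python
from h import *
bores(.134); to([.5345,.146,.081],0); print(arm.get_obs()['width'])
```

```text
bore [318.1  80.2] 27 30 -> [0.534  0.2363]
bore [331.5 223.1] 10 9 -> [0.542 0.163]
bore [294.3 225.2] 10 9 -> [0.5215 0.1616]
bore [315.  252.9] 42 39 -> [0.533 0.145]
bore [351.  251.6] 9 8 -> [0.5534 0.1459]
bore [279.  255.4] 9 8 -> [0.5125 0.1433]
tcp [0.534  0.1446 0.1348] jawyaw 0.3 d [ 1.4  0.4 53.8]  turnz 0.3
0.635018270761716
```

Emit:
send_rows([
  {"jaw": 0.6,"delta_pos": [1,0,12],"turn": [0,0,0]},
  {"jaw": 0.6,"delta_pos": [1,0,24],"turn": [0,0,0]},
  {"jaw": 0.6,"delta_pos": [1,0,32],"turn": [0,0,0]},
  {"jaw": 0.6,"delta_pos": [1,0,40],"turn": [0,0,0]},
  {"jaw": 0.6,"delta_pos": [1,0,46],"turn": [0,0,0]},
])

```text
time_s: 24.2
tcp_pos: [0.5331, 0.1453, 0.0868]
orientation: [-2.215, -2.227, 0.001]
ft_force: [0.2, -0.6, -0.9]
width: 0.636
grip_force: 35.0
```

Emit:
send_rows([
  {"jaw": 0.6,"delta_pos": [0,0,4],"turn": [0,0,0]},
  {"jaw": 0.6,"delta_pos": [0,0,8],"turn": [0,0,0]},
  {"jaw": 0.6,"delta_pos": [0,0,8],"turn": [0,0,0]},
  {"jaw": 0.6,"delta_pos": [0,0,8],"turn": [0,0,0]},
])

```text
time_s: 24.6
tcp_pos: [0.5337, 0.1453, 0.0801]
orientation: [2.215, 2.227, 0.001]
ft_force: [-0.5, -0.2, 2.1]
width: 0.638
grip_force: 35.0
```

Emit:
send_rows([
  {"jaw": 0.22,"delta_pos": [0,0,0],"turn": [0,0,0]},
  {"jaw": 0.22,"delta_pos": [0,0,0],"turn": [0,0,0]},
  {"jaw": 0.22,"delta_pos": [0,0,0],"turn": [0,0,0]},
  {"jaw": 0.22,"delta_pos": [0,0,-15],"turn": [0,0,0]},
  {"jaw": 0.22,"delta_pos": [0,0,-45],"turn": [0,0,0]},
])

```text
time_s: 25.1
tcp_pos: [0.5316, 0.1451, 0.123]
orientation: [-2.213, -2.225, 0.006]
ft_force: [0.5, -0.6, 0.4]
width: 0.777
grip_force: 0.0
```

Emit:
send_rows([
  {"jaw": 0.22,"delta_pos": [0,0,-45],"turn": [0,0,0]},
  {"jaw": 0.22,"delta_pos": [-20,0,-75],"turn": [0,0,0]},
  {"jaw": 0.22,"delta_pos": [-50,0,-75],"turn": [0,0,0]},
  {"jaw": 0.22,"delta_pos": [-50,0,-75],"turn": [0,0,0]},
  {"jaw": 0.22,"delta_pos": [-50,0,-75],"turn": [0,0,0]},
])

```text
time_s: 25.6
tcp_pos: [0.5336, 0.095, 0.1997]
orientation: [-2.217, -2.226, -0.0]
ft_force: [-0.1, -0.1, 0.3]
width: 0.781
grip_force: 0.0
```

Run:
```python
from h import *
bores(.076); snap('wrist','w6.png',(200,40,440,240),3)
```

```text
bore [74.4 22.1] 51 56 -> [0.3295 0.2476]
bore [317.8  22.7] 21 25 -> [0.5344 0.2483]
bore [315.7 148.5] 26 26 -> [0.5333 0.1436]
```

View pics/w6.png

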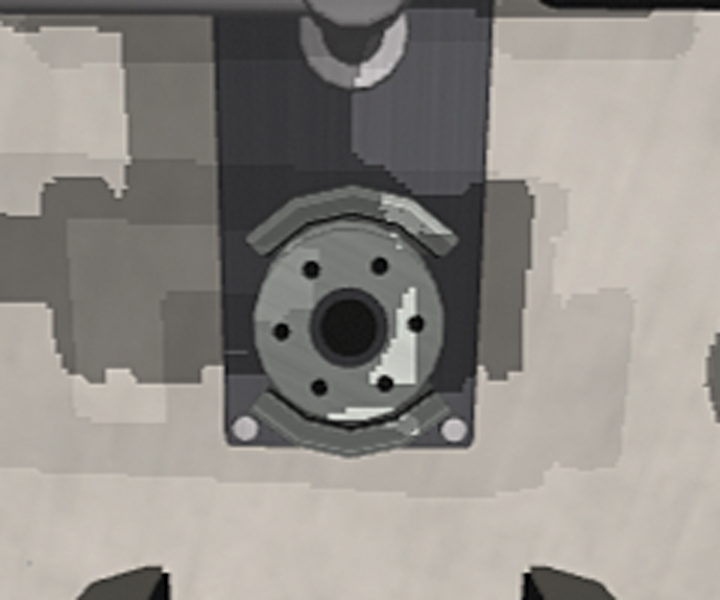

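The stack shows flat with its bore at px (316,148), and it sits four discs high. Next I close the lever.

Emit:
send_rows([
  {"jaw": 1,"delta_pos": [20,20,0],"turn": [0,0,0]},
  {"jaw": 1,"delta_pos": [45,45,0],"turn": [0,0,0]},
  {"jaw": 1,"delta_pos": [75,70,0],"turn": [0,0,0]},
  {"jaw": 1,"delta_pos": [100,90,0],"turn": [0,0,0]},
  {"jaw": 1,"delta_pos": [100,90,30],"turn": [0,0,0]},
])

```text
time_s: 26.3
tcp_pos: [0.6276, 0.2002, 0.1728]
orientation: [2.208, 2.228, 0.013]
ft_force: [0.2, 0.1, -0.3]
width: 0.399
grip_force: 0.0
```

Emit:
send_rows([
  {"jaw": 1,"delta_pos": [0,0,0],"turn": [0,0,0]},
  {"jaw": 1,"delta_pos": [0,0,0],"turn": [0,0,0]},
  {"jaw": 1,"delta_pos": [0,0,30],"turn": [0,0,0]},
  {"jaw": 1,"delta_pos": [0,0,60],"turn": [0,0,0]},
  {"jaw": 1,"delta_pos": [0,0,78],"turn": [0,0,0]},
])

```text
time_s: 26.8
tcp_pos: [0.6226, 0.1952, 0.0914]
orientation: [-2.216, -2.227, 0.001]
ft_force: [-0.1, 0.5, 0.7]
width: 0.011
grip_force: 0.0
```

Emit:
send_rows([
  {"jaw": 1,"delta_pos": [0,0,0],"turn": [0,0,0]},
])

```text
time_s: 26.9
tcp_pos: [0.6215, 0.195, 0.0903]
orientation: [-2.214, -2.225, 0.005]
ft_force: [-0.2, -0.2, -0.1]
width: 0.006
grip_force: 0.0
```

```bash
python3 -c "
from h import *
arm.get_image('scene'); to([.6227,.2225,.092],0)"
```

```text
tcp [0.6228 0.1953 0.0921] jawyaw 0.3 d [27.2  0.1  0.1]  turnz 0.3
```

Emit:
send_rows([
  {"jaw": 1,"delta_pos": [15,0,0],"turn": [0,0,0]},
  {"jaw": 1,"delta_pos": [27,0,0],"turn": [0,0,0]},
  {"jaw": 1,"delta_pos": [37,1,0],"turn": [0,0,0]},
  {"jaw": 1,"delta_pos": [47,2,0],"turn": [0,0,0]},
  {"jaw": 1,"delta_pos": [57,2,0],"turn": [0,0,0]},
])

```text
time_s: 27.45
tcp_pos: [0.6249, 0.2538, 0.0922]
orientation: [2.214, 2.228, -0.0]
ft_force: [0.1, -2.2, 0.2]
width: 0.004
grip_force: 0.9
```

Emit:
send_rows([
  {"jaw": 1,"delta_pos": [10,-1,0],"turn": [0,0,0]},
  {"jaw": 1,"delta_pos": [20,-4,0],"turn": [0,0,0]},
  {"jaw": 1,"delta_pos": [30,-8,0],"turn": [0,0,0]},
  {"jaw": 1,"delta_pos": [40,-14,0],"turn": [0,0,0]},
  {"jaw": 1,"delta_pos": [49,-21,0],"turn": [0,0,0]},
])

```text
time_s: 27.95
tcp_pos: [0.6032, 0.3025, 0.0918]
orientation: [2.215, 2.228, 0.0]
ft_force: [0.1, -1.1, 0.2]
width: 0.003
grip_force: 0.8
```

Emit:
send_rows([
  {"jaw": 1,"delta_pos": [8,-9,0],"turn": [0,0,0]},
  {"jaw": 1,"delta_pos": [16,-18,0],"turn": [0,0,0]},
  {"jaw": 1,"delta_pos": [20,-26,0],"turn": [0,0,0]},
  {"jaw": 1,"delta_pos": [24,-33,0],"turn": [0,0,0]},
  {"jaw": 1,"delta_pos": [25,-36,0],"turn": [0,0,0]},
])

```text
time_s: 28.45
tcp_pos: [0.5666, 0.3271, 0.092]
orientation: [-2.214, -2.228, -0.0]
ft_force: [1.9, -0.8, -0.3]
width: 0.005
grip_force: 0.6
```

Emit:
send_rows([
  {"jaw": 1,"delta_pos": [0,-1,0],"turn": [0,0,0]},
  {"jaw": 1,"delta_pos": [1,-2,0],"turn": [0,0,0]},
  {"jaw": 1,"delta_pos": [1,-3,0],"turn": [0,0,0]},
])

```text
time_s: 28.75
tcp_pos: [0.5648, 0.3274, 0.0919]
orientation: [2.216, 2.227, 0.001]
ft_force: [1.7, 0.8, -0.2]
width: 0.002
grip_force: 0.7
```

Emit:
send_rows([
  {"jaw": 1,"delta_pos": [0,-1,0],"turn": [0,0,0]},
  {"jaw": 1,"delta_pos": [0,-2,0],"turn": [0,0,0]},
  {"jaw": 1,"delta_pos": [0,-2,0],"turn": [0,0,0]},
])

```text
time_s: 29.05
tcp_pos: [0.5625, 0.3275, 0.0919]
orientation: [-2.215, -2.227, -0.0]
ft_force: [0.6, 1.7, 0.9]
width: 0.01
grip_force: 0.6
```

Emit:
send_rows([
  {"jaw": 1,"delta_pos": [0,-1,0],"turn": [0,0,0]},
  {"jaw": 1,"delta_pos": [0,-1,0],"turn": [0,0,0]},
])

```text
time_s: 29.25
tcp_pos: [0.5614, 0.3275, 0.0918]
orientation: [-2.215, -2.228, -0.0]
ft_force: [0.2, 0.4, 0.6]
width: 0.003
grip_force: 0.6
```

Emit:
send_rows([
  {"jaw": 1,"delta_pos": [0,-1,0],"turn": [0,0,0]},
  {"jaw": 1,"delta_pos": [0,-1,0],"turn": [0,0,0]},
])

```text
time_s: 29.45
tcp_pos: [0.5603, 0.3274, 0.0918]
orientation: [-2.215, -2.228, 0.0]
ft_force: [1.1, 0.5, 0.2]
width: 0.007
grip_force: 0.5
```

Emit:
send_rows([
  {"jaw": 1,"delta_pos": [0,-1,0],"turn": [0,0,0]},
  {"jaw": 1,"delta_pos": [0,-2,0],"turn": [0,0,0]},
])

```text
time_s: 29.65
tcp_pos: [0.5598, 0.3274, 0.0919]
orientation: [2.214, 2.226, 0.004]
ft_force: [8.0, 0.9, -4.0]
width: 0.007
grip_force: 3.6
```

Emit:
send_rows([
  {"jaw": 1,"delta_pos": [0,-1,0],"turn": [0,0,0]},
  {"jaw": 1,"delta_pos": [0,-1,0],"turn": [0,0,0]},
])

```text
time_s: 29.85
tcp_pos: [0.5598, 0.3275, 0.092]
orientation: [2.213, 2.225, 0.006]
ft_force: [9.1, 1.3, -3.8]
width: 0.006
grip_force: 4.0
```

Emit:
send_rows([
  {"jaw": 1,"delta_pos": [0,-1,0],"turn": [0,0,0]},
  {"jaw": 1,"delta_pos": [0,-1,0],"turn": [0,0,0]},
])

```text
time_s: 30.05
tcp_pos: [0.5597, 0.3275, 0.092]
orientation: [2.213, 2.224, 0.008]
ft_force: [11.1, 1.6, -7.8]
width: -0.0
grip_force: 5.2
```

Emit:
send_rows([
  {"jaw": 1,"delta_pos": [0,12,0],"turn": [0,0,0]},
  {"jaw": 0.2,"delta_pos": [0,25,-30],"turn": [0,0,0]},
  {"jaw": 0.2,"delta_pos": [0,30,-75],"turn": [0,0,0]},
  {"jaw": 0.2,"delta_pos": [-20,30,-120],"turn": [0,0,0]},
  {"jaw": 0.2,"delta_pos": [-55,30,-160],"turn": [0,0,0]},
])

```text
time_s: 30.55
tcp_pos: [0.5864, 0.2755, 0.2514]
orientation: [-2.212, -2.23, -0.0]
ft_force: [1.2, -0.3, 0.4]
width: 0.298
grip_force: 0.0
```

Emit:
send_rows([
  {"jaw": 0.2,"delta_pos": [-45,0,0],"turn": [0,0,0]},
  {"jaw": 0.2,"delta_pos": [-90,0,-10],"turn": [0,0,0]},
  {"jaw": 0.2,"delta_pos": [-135,0,-20],"turn": [0,0,0]},
  {"jaw": 0.2,"delta_pos": [-180,0,-20],"turn": [0,0,0]},
  {"jaw": 0.2,"delta_pos": [-225,0,-20],"turn": [0,0,0]},
])

```text
time_s: 31.05
tcp_pos: [0.5873, 0.0479, 0.2698]
orientation: [-2.214, -2.227, 0.001]
ft_force: [0.5, -0.0, -0.2]
width: 0.731
grip_force: 0.0
```

Emit:
send_rows([
  {"jaw": 0.2,"delta_pos": [-45,0,0],"turn": [0,0,0]},
  {"jaw": 0.2,"delta_pos": [-90,0,0],"turn": [0,0,0]},
  {"jaw": 0.2,"delta_pos": [-135,0,0],"turn": [0,0,0]},
  {"jaw": 0.2,"delta_pos": [-165,0,0],"turn": [0,0,0]},
  {"jaw": 0.2,"delta_pos": [-165,0,0],"turn": [0,0,0]},
])

```text
time_s: 31.55
tcp_pos: [0.5881, -0.1195, 0.2688]
orientation: [-2.22, -2.221, 0.003]
ft_force: [0.0, 0.6, 0.1]
width: 0.804
grip_force: 0.0
```

Run:
```python
from h import *
arm.get_image('scene'); arm.get_image('scene')
o=arm.get_obs(); im=arm.get_image('wrist'); cv2.imwrite('pics/w7.png',im)
for r in arm.silhouettes('tray','wrist')[:2]:
    m=r['pixels'].astype(np.uint8); cnt=max(cv2.findContours(m,0,1)[0],key=cv2.contourArea)
    h=cv2.approxPolyDP(cnt,8,True)[:,0]; 
    print(r['confidence'],m.sum()); 
    for uv in h: print(uv,np.round(ray('wrist',uv,.022,o)[:2],4))
for c in ('wrist','scene'):
  for q in ['tray','lever_handle','lever_pivot']:
    for r in arm.pinpoint(q,c)[:1]: print(c,q,np.round(r['xyz'],4),round(r['confidence'],2))
to([.56,-.13,.3],0)
```

```text
0.66 14624
[393  79] [0.6872 0.0093]
[251  92] [ 0.5043 -0.0071]
[263 192] [ 0.514  -0.1406]
[395 182] [ 0.7002 -0.1253]
wrist tray [ 0.6037 -0.069   0.0028] 0.67
scene tray [ 6.004e-01 -7.170e-02 -4.000e-04] 0.68
scene lever_handle [0.5375 0.3302 0.0933] 0.54
scene lever_pivot [0.5356 0.2414 0.0991] 0.65
tcp [ 0.589  -0.1144  0.2696] jawyaw 0.4 d [-15.4 -29.1 -30.4]  turnz 0.4
```

View pics/w7.png

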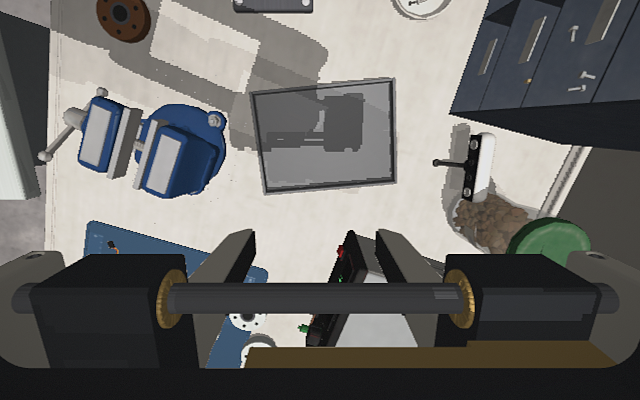

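Run:
```python
from h import *
for uv in [(435,163),(465,200),(490,135),(455,200),(510,240)]: print(uv,np.round(ray('wrist',uv,.02)[:2],3),np.round(ray('wrist',uv,.1)[:2],3))
to([.402,-.42,.25],0)
```

```text
(435, 163) [ 0.756 -0.097] [ 0.722 -0.086]
(465, 200) [ 0.805 -0.15 ] [ 0.762 -0.128]
(490, 135) [ 0.826 -0.059] [ 0.778 -0.055]
(455, 200) [ 0.791 -0.15 ] [ 0.75  -0.129]
(510, 240) [ 0.881 -0.212] [ 0.823 -0.178]
tcp [ 0.589  -0.1144  0.2696] jawyaw 0.4 d [-304.3 -189.1   19.6]  turnz 0.4
```

Emit:
send_rows([
  {"jaw": 0.22,"delta_pos": [-40,-25,0],"turn": [0,0,2]},
  {"jaw": 0.22,"delta_pos": [-80,-50,0],"turn": [0,0,4]},
  {"jaw": 0.22,"delta_pos": [-120,-75,0],"turn": [0,0,6]},
  {"jaw": 0.22,"delta_pos": [-160,-100,0],"turn": [0,0,8]},
  {"jaw": 0.22,"delta_pos": [-200,-125,0],"turn": [0,0,10]},
])

```text
time_s: 32.55
tcp_pos: [0.4641, -0.317, 0.2697]
orientation: [2.401, 2.025, 0.0]
ft_force: [0.8, -0.6, -0.4]
width: 0.78
grip_force: 0.0
```

Run:
```python
from h import *
arm.get_image('scene'); to([.402,-.415,.17],-10)
```

```text
tcp [ 0.4605 -0.3234  0.2695] jawyaw -10.1 d [-99.9 -41.4 100.1]  turnz -0.1
```

Emit:
send_rows([
  {"jaw": 0.22,"delta_pos": [-40,-18,20],"turn": [0,0,0]},
  {"jaw": 0.22,"delta_pos": [-80,-35,50],"turn": [0,0,0]},
  {"jaw": 0.22,"delta_pos": [-95,-41,85],"turn": [0,0,0]},
  {"jaw": 0.22,"delta_pos": [-95,-41,100],"turn": [0,0,0]},
  {"jaw": 0.22,"delta_pos": [-95,-41,100],"turn": [0,0,0]},
])

```text
time_s: 33.1
tcp_pos: [0.4074, -0.4016, 0.1667]
orientation: [-2.398, -2.021, -0.001]
ft_force: [0.2, -0.4, -0.8]
width: 0.779
grip_force: 0.0
```

Run:
```python
from h import *
bores(.018,'b4.png'); to([.402,-.376,.022],-10)
```

```text
bore [372.4 126.1] 20 25 -> [ 0.4777 -0.3457]
bore [302.5 168.4] 22 22 -> [ 0.4    -0.3764]
bore [394.5 201.2] 16 16 -> [ 0.4923 -0.4286]
tcp [ 0.4096 -0.4029  0.1707] jawyaw -9.6 d [ 25.4 -12.2 148.7]  turnz 0.4
```

Emit:
send_rows([
  {"jaw": 0.22,"delta_pos": [15,-9,40],"turn": [0,0,0]},
  {"jaw": 0.22,"delta_pos": [24.5,-14,80],"turn": [0,0,0]},
  {"jaw": 0.22,"delta_pos": [24.5,-14,115],"turn": [0,0,0]},
  {"jaw": 0.22,"delta_pos": [24.5,-14,140],"turn": [0,0,0]},
  {"jaw": 0.22,"delta_pos": [24.5,-14,148],"turn": [0,0,0]},
])

```text
time_s: 33.75
tcp_pos: [0.3992, -0.3752, 0.0205]
orientation: [-2.398, -2.027, -0.0]
ft_force: [-0.6, -0.2, 0.1]
width: 0.777
grip_force: 0.0
```

Emit:
send_rows([
  {"jaw": 0.22,"delta_pos": [0,0,0],"turn": [0,0,0]},
  {"jaw": 0.6,"delta_pos": [0,0,0],"turn": [0,0,0]},
  {"jaw": 0.6,"delta_pos": [0,0,0],"turn": [0,0,0]},
  {"jaw": 0.6,"delta_pos": [0,0,0],"turn": [0,0,0]},
  {"jaw": 0.6,"delta_pos": [0,0,0],"turn": [0,0,0]},
])

```text
time_s: 34.25
tcp_pos: [0.4, -0.3775, 0.0233]
orientation: [2.398, 2.024, -0.0]
ft_force: [0.7, 0.4, 6.3]
width: 0.637
grip_force: 35.0
```

Emit:
send_rows([
  {"jaw": 0.6,"delta_pos": [0,0,-20],"turn": [0,0,0]},
  {"jaw": 0.6,"delta_pos": [0,0,-65],"turn": [0,0,-3]},
  {"jaw": 0.6,"delta_pos": [0,0,-110],"turn": [0,0,-7]},
  {"jaw": 0.6,"delta_pos": [0,0,-155],"turn": [0,0,-11]},
  {"jaw": 0.6,"delta_pos": [0,0,-190],"turn": [0,0,-15]},
])

```text
time_s: 34.75
tcp_pos: [0.3991, -0.3767, 0.215]
orientation: [2.111, 2.323, -0.001]
ft_force: [0.6, -0.4, -1.0]
width: 0.637
grip_force: 35.0
```

Run:
```python
from h import *
arm.get_image('scene'); to([.6107,-.0321,.1],5)
```

```text
tcp [ 0.4008 -0.3788  0.2207] jawyaw 5.7 d [325.5 242.6 118.6]  turnz 0.7
```

Emit:
send_rows([
  {"jaw": 0.6,"delta_pos": [35,25,0],"turn": [0,0,0]},
  {"jaw": 0.6,"delta_pos": [70,51,0],"turn": [0,0,0]},
  {"jaw": 0.6,"delta_pos": [105,77,0],"turn": [0,0,0]},
  {"jaw": 0.6,"delta_pos": [140,103,0],"turn": [0,0,0]},
  {"jaw": 0.6,"delta_pos": [175,129,0],"turn": [0,0,0]},
])

```text
time_s: 35.3
tcp_pos: [0.5116, -0.1885, 0.2117]
orientation: [2.117, 2.321, 0.0]
ft_force: [0.4, -0.6, -0.4]
width: 0.633
grip_force: 35.0
```

Emit:
send_rows([
  {"jaw": 0.6,"delta_pos": [35,26,0],"turn": [0,0,0]},
  {"jaw": 0.6,"delta_pos": [70,52,0],"turn": [0,0,0]},
  {"jaw": 0.6,"delta_pos": [105,78,0],"turn": [0,0,0]},
  {"jaw": 0.6,"delta_pos": [135,100,0],"turn": [0,0,0]},
  {"jaw": 0.6,"delta_pos": [151,114,0],"turn": [0,0,0]},
])

```text
time_s: 35.8
tcp_pos: [0.6114, -0.0262, 0.2115]
orientation: [-2.114, -2.324, -0.001]
ft_force: [0.3, -0.5, -0.8]
width: 0.635
grip_force: 35.0
```

Emit:
send_rows([
  {"jaw": 0.6,"delta_pos": [0,0,40],"turn": [0,0,0]},
  {"jaw": 0.6,"delta_pos": [0,0,80],"turn": [0,0,0]},
  {"jaw": 0.6,"delta_pos": [0,0,110],"turn": [0,0,0]},
  {"jaw": 0.6,"delta_pos": [0,0,110],"turn": [0,0,0]},
])

```text
time_s: 36.2
tcp_pos: [0.6071, -0.0283, 0.0968]
orientation: [-2.11, -2.316, 0.007]
ft_force: [-0.7, 0.1, -1.4]
width: 0.638
grip_force: 35.0
```

Run:
```python
from h import *
arm.get_image('scene'); arm.get_image('scene'); to([.6107,-.0321,.0265],5); print(arm.get_obs()['width'],arm.get_obs()['ft_force'])
```

```text
tcp [ 0.6107 -0.0292  0.1018] jawyaw 5.3 d [-2.9 -0.2 75.3]  turnz 0.3
0.6369440104891584 [ 0.16294758  0.04434247 -0.93565615]
```

Emit:
send_rows([
  {"jaw": 0.6,"delta_pos": [-3,0,30],"turn": [0,0,0]},
  {"jaw": 0.6,"delta_pos": [-3,0,55],"turn": [0,0,0]},
  {"jaw": 0.6,"delta_pos": [-3,0,70],"turn": [0,0,0]},
  {"jaw": 0.6,"delta_pos": [-3,0,75],"turn": [0,0,0]},
  {"jaw": 0.6,"delta_pos": [-3,0,75],"turn": [0,0,0]},
])

```text
time_s: 36.8
tcp_pos: [0.6121, -0.0325, 0.0279]
orientation: [2.115, 2.321, 0.002]
ft_force: [-0.1, -0.5, -1.5]
width: 0.638
grip_force: 35.0
```

Emit:
send_rows([
  {"jaw": 0.6,"delta_pos": [0,0,1],"turn": [0,0,0]},
  {"jaw": 0.25,"delta_pos": [0,0,1],"turn": [0,0,0]},
  {"jaw": 0.25,"delta_pos": [0,0,1],"turn": [0,0,0]},
  {"jaw": 0.25,"delta_pos": [0,0,1],"turn": [0,0,0]},
  {"jaw": 0.25,"delta_pos": [0,0,-10],"turn": [0,0,0]},
])

```text
time_s: 37.3
tcp_pos: [0.61, -0.0319, 0.0358]
orientation: [-2.114, -2.32, 0.002]
ft_force: [-0.5, 0.2, 0.1]
width: 0.75
grip_force: 0.0
```

Emit:
send_rows([
  {"jaw": 0.25,"delta_pos": [0,0,-40],"turn": [0,0,0]},
  {"jaw": 0.25,"delta_pos": [-10,0,-85],"turn": [0,0,-5]},
  {"jaw": 0.25,"delta_pos": [-30,-10,-130],"turn": [0,0,-13]},
  {"jaw": 0.25,"delta_pos": [-65,-20,-175],"turn": [0,0,-21]},
  {"jaw": 0.25,"delta_pos": [-105,-35,-190],"turn": [0,0,-29]},
])

```text
time_s: 37.8
tcp_pos: [0.5879, -0.1377, 0.231]
orientation: [1.452, 2.778, 0.002]
ft_force: [0.8, -0.3, 0.6]
width: 0.751
grip_force: 0.0
```

Run:
```python
from h import *
arm.get_image('scene'); to([.4923-.018,-.4286-.038,.2],65)
```

```text
tcp [ 0.587  -0.1463  0.2333] jawyaw 35.2 d [-196.1 -276.9   35.3]  turnz -29.8
```

Emit:
send_rows([
  {"jaw": 0.22,"delta_pos": [-30,-32,0],"turn": [0,0,-6]},
  {"jaw": 0.22,"delta_pos": [-60,-63,0],"turn": [0,0,-12]},
  {"jaw": 0.22,"delta_pos": [-90,-95,0],"turn": [0,0,-18]},
  {"jaw": 0.22,"delta_pos": [-120,-126,0],"turn": [0,0,-24]},
  {"jaw": 0.22,"delta_pos": [-150,-157,10],"turn": [0,0,-30]},
])

```text
time_s: 38.35
tcp_pos: [0.5413, -0.3523, 0.2177]
orientation: [0.692, 3.061, -0.003]
ft_force: [1.3, -0.3, 0.5]
width: 0.777
grip_force: 0.0
```

Run:
```python
from h import *
arm.get_image('scene'); to([.528,-.446,.18],65)
```

```text
tcp [ 0.5386 -0.3588  0.2144] jawyaw 64.6 d [-27.8 -83.2  34.8]  turnz -0.4
```

Emit:
send_rows([
  {"jaw": 0.22,"delta_pos": [-14,-40,10],"turn": [0,0,0]},
  {"jaw": 0.22,"delta_pos": [-28,-83,20],"turn": [0,0,0]},
  {"jaw": 0.22,"delta_pos": [-28,-83,35],"turn": [0,0,0]},
  {"jaw": 0.22,"delta_pos": [-28,-83,35],"turn": [0,0,0]},
])

```text
time_s: 38.8
tcp_pos: [0.529, -0.4372, 0.178]
orientation: [-0.702, -3.058, -0.005]
ft_force: [-0.2, 0.4, -0.7]
width: 0.781
grip_force: 0.0
```

Run:
```python
from h import *
bores(.016,'b5.png'); to([.4923,-.4286,.0205],65)
```

```text
bore [372.2 108.2] 23 23 -> [ 0.4789 -0.3455]
bore [306.3 154.7] 22 22 -> [ 0.4923 -0.4286]
tcp [ 0.531  -0.4363  0.1814] jawyaw 64.3 d [ 38.3  -9.8 160.9]  turnz -0.7
```

Emit:
send_rows([
  {"jaw": 0.22,"delta_pos": [20,-5,35],"turn": [0,0,0]},
  {"jaw": 0.22,"delta_pos": [38,-10,75],"turn": [0,0,0]},
  {"jaw": 0.22,"delta_pos": [38,-10,115],"turn": [0,0,0]},
  {"jaw": 0.22,"delta_pos": [38,-10,148],"turn": [0,0,0]},
  {"jaw": 0.22,"delta_pos": [38,-10,160],"turn": [0,0,0]},
])

```text
time_s: 39.45
tcp_pos: [0.4914, -0.4273, 0.0184]
orientation: [-0.696, -3.06, -0.004]
ft_force: [0.0, 0.7, -1.1]
width: 0.783
grip_force: 0.0
```

Emit:
send_rows([
  {"jaw": 0.22,"delta_pos": [0,0,0],"turn": [0,0,0]},
  {"jaw": 0.6,"delta_pos": [0,0,0],"turn": [0,0,0]},
  {"jaw": 0.6,"delta_pos": [0,0,0],"turn": [0,0,0]},
  {"jaw": 0.6,"delta_pos": [0,0,0],"turn": [0,0,0]},
  {"jaw": 0.6,"delta_pos": [0,0,0],"turn": [0,0,0]},
])

```text
time_s: 39.95
tcp_pos: [0.4932, -0.4306, 0.0228]
orientation: [0.697, 3.06, -0.003]
ft_force: [-0.3, 2.2, 6.1]
width: 0.641
grip_force: 35.0
```

Emit:
send_rows([
  {"jaw": 0.6,"delta_pos": [0,0,-20],"turn": [0,0,0]},
  {"jaw": 0.6,"delta_pos": [0,0,-65],"turn": [0,0,0]},
  {"jaw": 0.6,"delta_pos": [0,0,-110],"turn": [0,0,0]},
  {"jaw": 0.6,"delta_pos": [0,0,-155],"turn": [0,0,4]},
  {"jaw": 0.6,"delta_pos": [0,0,-190],"turn": [0,0,12]},
])

```text
time_s: 40.45
tcp_pos: [0.4923, -0.4303, 0.2144]
orientation: [1.019, 2.968, -0.003]
ft_force: [0.4, -0.1, -0.4]
width: 0.638
grip_force: 35.0
```

Run:
```python
from h import *
arm.get_image('scene'); to([.6163,-.0979,.2],5)
```

```text
tcp [ 0.494  -0.4322  0.2209] jawyaw 51.6 d [112.1 338.   18.4]  turnz 46.6
```

Emit:
send_rows([
  {"jaw": 0.6,"delta_pos": [13,39,0],"turn": [0,0,8]},
  {"jaw": 0.6,"delta_pos": [26,78,0],"turn": [0,0,16]},
  {"jaw": 0.6,"delta_pos": [39,117,0],"turn": [0,0,24]},
  {"jaw": 0.6,"delta_pos": [52,156,0],"turn": [0,0,32]},
  {"jaw": 0.6,"delta_pos": [65,195,0],"turn": [0,0,40]},
])

```text
time_s: 41.0
tcp_pos: [0.5599, -0.2343, 0.2108]
orientation: [1.977, 2.441, 0.0]
ft_force: [0.6, -0.1, -1.6]
width: 0.637
grip_force: 35.0
```

Run:
```python
from h import *
arm.get_image('scene'); to([.6163,-.0979,.1],5)
```

```text
tcp [ 0.5617 -0.2277  0.211 ] jawyaw 11.6 d [115.7  79.2 111.6]  turnz 6.6
```

Emit:
send_rows([
  {"jaw": 0.6,"delta_pos": [38,26,0],"turn": [0,0,3]},
  {"jaw": 0.6,"delta_pos": [76,52,0],"turn": [0,0,6.6]},
  {"jaw": 0.6,"delta_pos": [115,79,20],"turn": [0,0,6.6]},
  {"jaw": 0.6,"delta_pos": [115,79,65],"turn": [0,0,6.6]},
  {"jaw": 0.6,"delta_pos": [115,79,108],"turn": [0,0,6.6]},
])

```text
time_s: 41.55
tcp_pos: [0.6136, -0.1048, 0.1024]
orientation: [2.1, 2.332, 0.002]
ft_force: [0.7, 0.1, -1.3]
width: 0.638
grip_force: 35.0
```

Run:
```python
from h import *
arm.get_image('scene'); arm.get_image('scene'); to([.6163,-.0979,.0275],5); print(arm.get_obs()['width'])
```

```text
tcp [ 0.608  -0.1045  0.0965] jawyaw 5.8 d [ 5.4  9.7 69. ]  turnz 0.8
0.6360313788470591
```

Emit:
send_rows([
  {"jaw": 0.6,"delta_pos": [3,5,10],"turn": [0,0,0]},
  {"jaw": 0.6,"delta_pos": [6,10,20],"turn": [0,0,0]},
  {"jaw": 0.6,"delta_pos": [6,10,35],"turn": [0,0,0]},
  {"jaw": 0.6,"delta_pos": [6,10,45],"turn": [0,0,0]},
  {"jaw": 0.6,"delta_pos": [6,10,45],"turn": [0,0,0]},
])

```text
time_s: 42.15
tcp_pos: [0.6215, -0.0996, 0.057]
orientation: [-2.108, -2.329, 0.001]
ft_force: [-1.3, -0.5, -1.6]
width: 0.637
grip_force: 35.0
```

Run:
```python
from h import *
arm.get_image('scene'); arm.get_image('scene'); to([.6163,-.0979,.0275],5); print(arm.get_obs()['width'])
```

```text
tcp [ 0.6223 -0.0998  0.0582] jawyaw 5.7 d [ 2.5 -5.8 30.7]  turnz 0.7
0.6357087231166301
```

Emit:
send_rows([
  {"jaw": 0.6,"delta_pos": [3,-6,0],"turn": [0,0,0]},
  {"jaw": 0.6,"delta_pos": [3,-6,10],"turn": [0,0,0]},
  {"jaw": 0.6,"delta_pos": [3,-6,22],"turn": [0,0,0]},
  {"jaw": 0.6,"delta_pos": [3,-6,29],"turn": [0,0,0]},
  {"jaw": 0.6,"delta_pos": [3,-6,29],"turn": [0,0,0]},
])

```text
time_s: 42.75
tcp_pos: [0.6147, -0.097, 0.0269]
orientation: [-2.107, -2.328, 0.001]
ft_force: [-0.5, 0.1, -0.9]
width: 0.637
grip_force: 35.0
```

Emit:
send_rows([
  {"jaw": 0.6,"delta_pos": [0,0,1],"turn": [0,0,0]},
  {"jaw": 0.6,"delta_pos": [0,0,1],"turn": [0,0,0]},
])

```text
time_s: 42.95
tcp_pos: [0.6155, -0.0972, 0.0274]
orientation: [-2.108, -2.329, 0.0]
ft_force: [-0.5, 0.1, -1.3]
width: 0.639
grip_force: 35.0
```

Emit:
send_rows([
  {"jaw": 0.6,"delta_pos": [0,0,1],"turn": [0,0,0]},
  {"jaw": 0.25,"delta_pos": [0,0,1],"turn": [0,0,0]},
  {"jaw": 0.25,"delta_pos": [0,0,1],"turn": [0,0,0]},
  {"jaw": 0.25,"delta_pos": [0,0,1],"turn": [0,0,0]},
  {"jaw": 0.25,"delta_pos": [0,0,-10],"turn": [0,0,0]},
])

```text
time_s: 43.45
tcp_pos: [0.6144, -0.0968, 0.0366]
orientation: [-2.106, -2.327, 0.002]
ft_force: [-1.2, 0.3, -0.7]
width: 0.749
grip_force: 0.0
```

Emit:
send_rows([
  {"jaw": 0.25,"delta_pos": [0,0,-40],"turn": [0,0,0]},
  {"jaw": 0.25,"delta_pos": [0,0,-85],"turn": [0,0,-5]},
  {"jaw": 0.25,"delta_pos": [-10,-10,-130],"turn": [0,0,-13]},
  {"jaw": 0.25,"delta_pos": [-40,-20,-170],"turn": [0,0,-21]},
  {"jaw": 0.25,"delta_pos": [-80,-40,-185],"turn": [0,0,-29]},
])

```text
time_s: 43.95
tcp_pos: [0.5858, -0.1807, 0.2288]
orientation: [1.44, 2.782, 0.001]
ft_force: [1.4, -0.2, 0.3]
width: 0.749
grip_force: 0.0
```

Run:
```python
from h import *
arm.get_image('scene');arm.get_image('scene'); to([.518,-.352,.18],82)
```

```text
tcp [ 0.5838 -0.1861  0.2274] jawyaw 34.8 d [ -98.4 -148.7   48. ]  turnz -47.2
```

Emit:
send_rows([
  {"jaw": 0.22,"delta_pos": [-20,-30,0],"turn": [0,0,-8.5]},
  {"jaw": 0.22,"delta_pos": [-40,-60,0],"turn": [0,0,-17]},
  {"jaw": 0.22,"delta_pos": [-60,-90,5],"turn": [0,0,-25.5]},
  {"jaw": 0.22,"delta_pos": [-80,-120,15],"turn": [0,0,-34]},
  {"jaw": 0.22,"delta_pos": [-98,-148,35],"turn": [0,0,-42]},
])

```text
time_s: 44.55
tcp_pos: [0.518, -0.347, 0.1889]
orientation: [0.356, 3.119, -0.003]
ft_force: [0.1, -1.5, 0.9]
width: 0.782
grip_force: 0.0
```

Emit:
send_rows([
  {"jaw": 0.22,"delta_pos": [0,0,12],"turn": [0,0,-5]},
  {"jaw": 0.22,"delta_pos": [0,0,12],"turn": [0,0,-5]},
])

```text
time_s: 44.75
tcp_pos: [0.5163, -0.3451, 0.1733]
orientation: [-0.231, -3.13, -0.005]
ft_force: [0.4, 1.0, 0.1]
width: 0.782
grip_force: 0.0
```

Run:
```python
from h import *
arm.get_image('scene');arm.get_image('scene'); bores(.018,'b6.png'); to([.4785,-.3456,.022],82)
```

```text
bore [308.7 153.6] 22 22 -> [ 0.4787 -0.3461]
bore [600.7 230.5] 16 16 -> [ 0.6132 -0.0292]
bore [543.3 240.6] 16 15 -> [ 0.6165 -0.0932]
tcp [ 0.5187 -0.345   0.1767] jawyaw 81.7 d [ 39.9  -6.3 154.6]  turnz -0.3
```

Emit:
send_rows([
  {"jaw": 0.22,"delta_pos": [20,-4,30],"turn": [0,0,0]},
  {"jaw": 0.22,"delta_pos": [40,-7,70],"turn": [0,0,0]},
  {"jaw": 0.22,"delta_pos": [40,-7,110],"turn": [0,0,0]},
  {"jaw": 0.22,"delta_pos": [40,-7,144],"turn": [0,0,0]},
  {"jaw": 0.22,"delta_pos": [40,-7,154],"turn": [0,0,0]},
])

```text
time_s: 45.5
tcp_pos: [0.476, -0.3446, 0.0193]
orientation: [-0.227, -3.129, -0.006]
ft_force: [-15.6, 21.7, 64.9]
width: 0.779
grip_force: 33.3
```

Emit:
send_rows([
  {"jaw": 0.22,"delta_pos": [0,0,0],"turn": [0,0,0]},
  {"jaw": 0.6,"delta_pos": [0,0,0],"turn": [0,0,0]},
  {"jaw": 0.6,"delta_pos": [0,0,0],"turn": [0,0,0]},
  {"jaw": 0.6,"delta_pos": [0,0,0],"turn": [0,0,0]},
  {"jaw": 0.6,"delta_pos": [0,0,0],"turn": [0,0,0]},
])

```text
time_s: 46.0
tcp_pos: [0.4783, -0.3472, 0.0229]
orientation: [0.227, 3.131, -0.002]
ft_force: [1.8, 1.0, 6.9]
width: 0.639
grip_force: 35.0
```

Emit:
send_rows([
  {"jaw": 0.6,"delta_pos": [0,0,-20],"turn": [0,0,0]},
  {"jaw": 0.6,"delta_pos": [0,0,-65],"turn": [0,0,0]},
  {"jaw": 0.6,"delta_pos": [0,0,-110],"turn": [0,0,-3]},
  {"jaw": 0.6,"delta_pos": [0,0,-155],"turn": [0,0,-8]},
  {"jaw": 0.6,"delta_pos": [0,0,-190],"turn": [0,0,-13]},
])

```text
time_s: 46.5
tcp_pos: [0.4774, -0.3471, 0.2145]
orientation: [-0.135, 3.137, -0.003]
ft_force: [1.2, -0.2, -0.6]
width: 0.635
grip_force: 35.0
```

Run:
```python
from h import *
arm.get_image('scene');arm.get_image('scene'); to([.5447,-.0709,.1],95); print(arm.get_obs()['width'])
```

```text
tcp [ 0.4792 -0.3489  0.2178] jawyaw 94.8 d [-87.9 272.6 115.9]  turnz -0.2
0.6387190077630868
```

Emit:
send_rows([
  {"jaw": 0.6,"delta_pos": [-13,40,0],"turn": [0,0,0]},
  {"jaw": 0.6,"delta_pos": [-26,80,0],"turn": [0,0,0]},
  {"jaw": 0.6,"delta_pos": [-39,120,0],"turn": [0,0,0]},
  {"jaw": 0.6,"delta_pos": [-52,160,0],"turn": [0,0,0]},
  {"jaw": 0.6,"delta_pos": [-65,200,0],"turn": [0,0,0]},
])

```text
time_s: 47.1
tcp_pos: [0.525, -0.1403, 0.2103]
orientation: [0.127, -3.137, -0.001]
ft_force: [0.6, 0.0, -0.7]
width: 0.638
grip_force: 35.0
```

Emit:
send_rows([
  {"jaw": 0.6,"delta_pos": [-12,36,0],"turn": [0,0,0]},
  {"jaw": 0.6,"delta_pos": [-23,71,10],"turn": [0,0,0]},
  {"jaw": 0.6,"delta_pos": [-23,71,50],"turn": [0,0,0]},
  {"jaw": 0.6,"delta_pos": [-23,71,90],"turn": [0,0,0]},
  {"jaw": 0.6,"delta_pos": [-23,71,110],"turn": [0,0,0]},
])

```text
time_s: 47.6
tcp_pos: [0.5398, -0.0679, 0.0972]
orientation: [0.129, -3.133, -0.003]
ft_force: [-1.1, 0.6, -1.0]
width: 0.638
grip_force: 35.0
```

Emit:
send_rows([
  {"jaw": 0.6,"delta_pos": [0,0,0],"turn": [0,0,0]},
  {"jaw": 0.6,"delta_pos": [0,0,0],"turn": [0,0,0]},
])

```text
time_s: 47.8
tcp_pos: [0.5423, -0.0694, 0.1011]
orientation: [0.128, -3.138, -0.001]
ft_force: [0.9, 0.5, -0.9]
width: 0.634
grip_force: 35.0
```

Run:
```python
from h import *
arm.get_image('scene');arm.get_image('scene'); bores(.09,'b7.png',); to([.5447,-.0709,.027],95); print(arm.get_obs()['width'])
```

```text
bore [302.6 219.5] 10 10 -> [ 0.5278 -0.0786]
bore [339.  226.1] 9 9 -> [ 0.5302 -0.0565]
bore [614.7 231.6] 8 8 -> [0.5199 0.1094]
bore [314.9 251.3] 42 39 -> [ 0.5479 -0.0695]
bore [279.1 245.5] 9 8 -> [ 0.5459 -0.0918]
bore [350.1 258. ] 9 9 -> [ 0.5506 -0.0474]
bore [291.8 276.1] 9 9 -> [ 0.5662 -0.0827]
tcp [ 0.5435 -0.0698  0.1029] jawyaw 94.7 d [-0.9 -1.1 75.9]  turnz -0.3
0.6394169347885745
```

Emit:
send_rows([
  {"jaw": 0.6,"delta_pos": [-3,-1,25],"turn": [0,0,0]},
  {"jaw": 0.6,"delta_pos": [-3,-1,50],"turn": [0,0,0]},
  {"jaw": 0.6,"delta_pos": [-3,-1,65],"turn": [0,0,0]},
  {"jaw": 0.6,"delta_pos": [-3,-1,73],"turn": [0,0,0]},
  {"jaw": 0.6,"delta_pos": [-3,-1,75],"turn": [0,0,0]},
])

```text
time_s: 48.55
tcp_pos: [0.5456, -0.0702, 0.0263]
orientation: [0.129, -3.139, -0.0]
ft_force: [-0.8, 0.8, -0.0]
width: 0.635
grip_force: 35.0
```

Emit:
send_rows([
  {"jaw": 0.6,"delta_pos": [0,0,1],"turn": [0,0,0]},
  {"jaw": 0.25,"delta_pos": [0,0,1],"turn": [0,0,0]},
  {"jaw": 0.25,"delta_pos": [0,0,1],"turn": [0,0,0]},
  {"jaw": 0.25,"delta_pos": [0,0,1],"turn": [0,0,0]},
  {"jaw": 0.25,"delta_pos": [0,0,-10],"turn": [0,0,0]},
])

```text
time_s: 49.05
tcp_pos: [0.5448, -0.0699, 0.0361]
orientation: [0.129, -3.137, -0.001]
ft_force: [0.6, 0.4, -0.1]
width: 0.747
grip_force: 0.0
```

Emit:
send_rows([
  {"jaw": 0.25,"delta_pos": [0,0,-40],"turn": [0,0,0]},
  {"jaw": 0.25,"delta_pos": [0,0,-85],"turn": [0,0,0]},
  {"jaw": 0.25,"delta_pos": [-20,-30,-130],"turn": [0,0,0]},
  {"jaw": 0.25,"delta_pos": [20,-60,-170],"turn": [0,0,0]},
  {"jaw": 0.25,"delta_pos": [60,-100,-190],"turn": [0,0,0]},
])

```text
time_s: 49.55
tcp_pos: [0.5116, -0.1568, 0.2191]
orientation: [-0.133, 3.134, -0.004]
ft_force: [-0.0, -0.9, 0.5]
width: 0.75
grip_force: 0.0
```

Emit:
send_rows([
  {"jaw": 0.25,"delta_pos": [40,-40,0],"turn": [0,0,8]},
  {"jaw": 0.25,"delta_pos": [80,-60,0],"turn": [0,0,16]},
  {"jaw": 0.25,"delta_pos": [80,-60,0],"turn": [0,0,24]},
  {"jaw": 0.25,"delta_pos": [80,-60,0],"turn": [0,0,32]},
  {"jaw": 0.25,"delta_pos": [80,-60,0],"turn": [0,0,32]},
])

```text
time_s: 50.05
tcp_pos: [0.4351, -0.2229, 0.2162]
orientation: [0.744, 3.051, -0.001]
ft_force: [0.3, 0.5, 0.7]
width: 0.75
grip_force: 0.0
```

Run:
```python
from h import *
arm.get_image('side'); print(np.round(arm.get_obs()['tcp_pos'],3))
snap('side','e1.png',(180,140,460,260),2.8)
snap('scene','e2.png',(220,100,440,330),2.5)
```

```text
[ 0.435 -0.223  0.216]
```

View pics/e2.png

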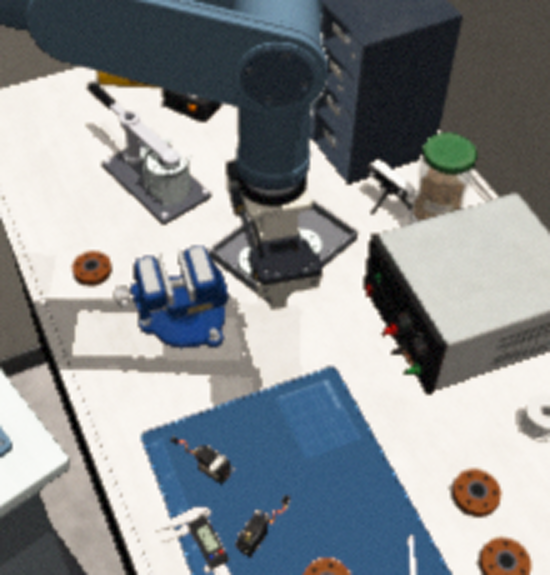

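View pics/e1.png

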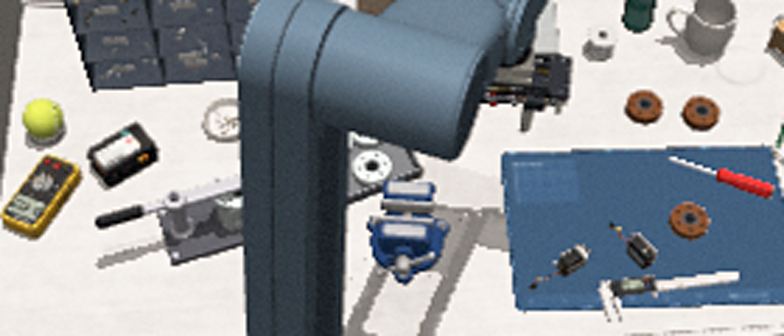

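Run:
```python
from h import *
bores(.020); snap('wrist','e3.png')
```

```text
bore [463.8 206. ] 14 13 -> [ 0.5468 -0.0704]
bore [511.4 235.7] 14 13 -> [ 0.6127 -0.0292]
```

View pics/e3.png

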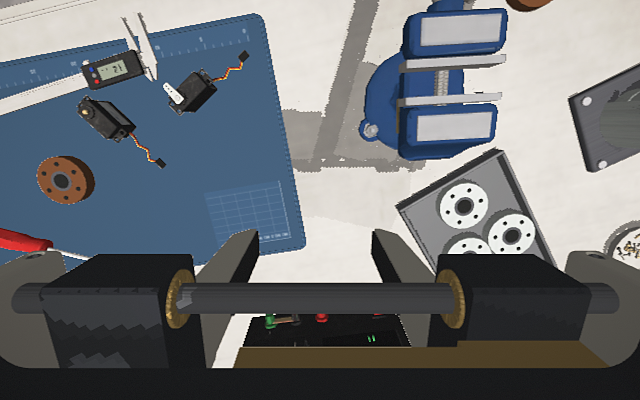

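Three discs lie flat in the tray at px (463,206), (511,235) and (470,250). The lever is closed over the stack and the robot is clear of everything.

```bash
python3 -c "
from bench import arm
print(arm.hand_in())"
```

```text
the job is handed in; nothing more can be done
None
```

The job is handed in: four discs are stacked flat in the tube, the lever is back at its closed stop with the keeper across the mouth, and the three left-over discs lie in the grey tray; on the last pick the fingers touched down at about 65 N, under the 120 N wrist limit.

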